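# Sweep the loose discs through the gate

### The arm

A 7-joint arm with a two-finger parallel gripper is mounted at the origin on a cart in front of the work surface, level with it; the furniture and walls round the work are solid. World frame = base frame: x ahead of the robot, y to its left, z up, the work surface at z = 0. Lengths are in m, angles in rad, forces in N, time in s.
With the tool pointing down it reaches from about 0.375 to 0.925 m from the base axis. Payload 3.1 kg.
Tool frame: the origin (TCP) lies between the finger pads; the fingertips stand 11 mm ahead of it and the grasp point (between the pads) lies 8 mm behind it; z points along the fingers, y is the line along which they close (so a half turn about z gives the same grasp; the last joint's range is limited). The gripper opens to 85 mm and grips with 20 to 120 N. Pads are 22 mm wide; open, the fingers measure 114 mm over their backs; the gripper's body (76 mm by 85 mm) begins 54 mm behind the grasp point. The pads swing forward as they close: fully open they stand 13 mm farther back than shut.
Start: joints at [-1.388, 0.383, 0.044, 1.598, -0.018, 1.161, -0.05], TCP at [0.18, 0.625, 0.219] pointing down, gripper open.
Joint ranges: [-2.61, 2.61], [-0.41, 2.15], [-1.48, 1.57], [0, 2.5], [-1.57, 4.71], [0.05, 1.97], [-2.85, 2.85]. Speed limits (rad/s): [2.79, 2.79, 3.14, 3.14, 3.14, 3.14, 3.14].

### API

Orientations are given as a unit quaternion [w, x, y, z].
In Python, from rig import bot gives the robot as it stands. The module is installed in compiled form; this text tells all that it offers.
- The arm moves only by the tool move_arm, never from a script. Its argument "series" is a list of rows, each an object of numbers: "tx", "ty", "tz": the shift along the tool's x, y, z in cm; "ax", "ay", "az": the turn, a rotation vector about the tool's x, y, z in degrees. A call has 1 to 5 rows; each row shifts and turns the commanded pose from where the row before left it, along the tool's axes as they then stand; what a row does not reach is not made up. A row lasts 1/8 s, in which the tool goes at most 62.5 mm and 10.7 degrees, less where a joint would pass 70% of its speed; a pose out of reach is approached as far as the arm can. A call is refused whole if a number of a shift passes 6.25 or a number of a turn 10.7, either way. A call with a gripper value outside its range is refused whole. "hand" is the opening, from 0 (shut) to 1 (fully open), set as the call begins (left out, the last holds). The fingers move at their own pace and stop on an object; the grip force is fixed at half the most. Time passes only in rows, so rows that do not move let the fingers close. It gives the time, the measured TCP pose, the force, the opening and the grip force at its end, in the units of the state.
- bot.state(): the state, without advancing time (a new reading comes with each control period).
- bot.camera(name): name is "scene" or "top" or "wrist"; returns the picture (480x640x3 uint8, red, green, blue); there is no depth.
- bot.camera_params(name): a dict with "fovy" (degrees; the focal length in pixels is half the picture's height over the tangent of half this angle, whatever the lens; pixels are square), "cx", "cy" (the principal point, pixels), "extrinsics" (4x4, takes a point from camera to world coordinates). Camera axes: x right, y down, z forward; pixel columns grow to the right and rows downward; lengths in m; the calibration is good to about 2 mm. The wrist camera is an equidistant fisheye: a pixel r from the principal point sees the ray r / f radians off the axis. A picture is of the moment at which its call begins: read the wrist's pose just before it. camera_params takes no time and is no camera call; for the wrist camera it gives the pose at the moment of the call.
- bot.close_job(): hands the job in; it is judged then, once.
The state is a dict: "t": time; "qpos": joint angles; "qvel": joint speeds; "effort": joint torques, N m; "eef_pos": TCP position; "eef_rot": TCP orientation; "force": force on the tool from outside, world axes, zero at the start; "torque": the same for the moment, N m; "gripper_width": finger opening in m; "grasp_force": force on a finger pad.
Only numpy, scipy, OpenCV 4.12 (cv2) and the standard library are available. Lean on these libraries where they do the work, as an engineer would, in place of code of your own. Each camera call takes 0.05 s, during which the arm holds its last target. There are 200 camera calls.

### The job

Push the three flat steel discs on the sorting tray one at a time through the gate in its far rim, so that they drop into the slot behind it. Slide them along the deck and never lift them, and leave the hose fitting and the rubber plug standing on the tray where they are.

Things in the scene. Friction and masses are not known exactly. Their poses are not given: they have to be found in the camera images.
- tray: fixed sorting tray; origin at bench level, z = 0; x points across the deck to the gate (turned up to 0.35 rad from straight ahead), y left, z up. White flat deck 40 mm above the bench, free inside the rim over x -114 to 102 mm, y -146 to 146 mm. Aluminium rim 6 mm thick, 12 mm above the deck all round. At the start the five things on it stand at least 45 mm apart, centre to centre, and 40 mm from the rim
- gate (a point): middle of the gate, the only opening in the rim, 46 mm wide along tray y, with rounded posts; the point is at deck height in the middle of the rim's thickness (tray x = 105 mm, y = 0). The deck ends at the rim's outer face, 3 mm beyond this point: a disc whose centre is pushed past that edge tips into the slot by itself
- slot (a point): middle of the floor of the slot, an open-topped well behind the gate: tray x 108 to 197 mm, y -40 to 40 mm, floor 36 mm below the deck (4 mm above the bench), walls up to 12 mm above deck level; room for all three discs, lying anyhow. (A tall press stands on the bench left of the tray, y over 0.4 m: keep clear of it)
- disc_1_center (a point): flat round steel disc lying on the deck, 36 mm diameter, 10 mm thick, with a darker round centre, about 60 g (varies); the point is the middle of the disc (5 mm above its underside)
- disc_2_center (a point): flat round steel disc lying on the deck, 36 mm diameter, 10 mm thick, with a darker round centre, about 60 g (varies); the point is the middle of the disc (5 mm above its underside)
- disc_3_center (a point): flat round steel disc lying on the deck, 36 mm diameter, 10 mm thick, with a darker round centre, about 60 g (varies); the point is the middle of the disc (5 mm above its underside)
- fitting: brass hose fitting standing upright on the deck on its thread, 26 mm across, 53 mm tall; loose and easily tipped; origin at the centre of its underside, z up along it; to be left alone
- plug: tapered rubber plug standing on its narrow end on the deck, 31 mm across, 34 mm tall; loose; origin at the centre of its underside, z up along it; to be left alone

How it is judged:
By the outcome, as a careful person would: the job done as asked, in the order asked, and still so for the second after the job is handed in, with the robot touching nothing.
It also fails if it takes over 72 s, if anything falls off the work surface, if the arm or the gripper's body presses on something with over 40 N, if the wrist force passes 120 N, or if a joint passes its speed limit or range.

## Working session

There is one attempt and no reset: what is moved stays moved. The work goes in short steps, Python scripts to look and compute and a tool call to move; the robot and the scene stay as the last step left them, time stands still between calls to the robot, and variables do not carry over. Pictures are saved under pics/ and viewed, at most 10 in all, crops included, and the job is handed in when it is done.

Besides the shell and the picture viewer there is one more tool, called after "Emit:" in YAML: its name, and indented under it one key for each argument. move_arm: Moves the arm, as the interface text tells. Its arguments: {"type":"object","properties":{"series":{"type":"array","items":{"type":"object","properties":{"tx":{"type":"number"},"ty":{"type":"number"},"tz":{"type":"number"},"ax":{"type":"number"},"ay":{"type":"number"},"az":{"type":"number"}}}},"hand":{"type":"number"}},"required":["series"]}

```bash
mkdir -p pics
python3 - <<'E'
from rig import bot
import cv2
s=bot.state();print(s['t'],s['eef_pos'],s['eef_rot'],s['gripper_width'])
for n in('top','scene'):
    p=bot.camera_params(n);print(n,p)
    cv2.imwrite(f'pics/{n}0.png',bot.camera(n)[:,:,::-1])
E
```

```text
0.0 [0.17986589 0.62357511 0.2176583 ] [-1.00688592e-04  1.39878034e-01  9.90167830e-01 -1.33956483e-03] 0.08529962983198447
top {'fovy': 49.531983199932775, 'cx': 325.4860025984641, 'cy': 233.2851413093565, 'extrinsics': array([[-0.02447218, -0.99552344,  0.09129179,  0.51741681],
       [-0.99959743,  0.02567878,  0.01206574,  0.14321874],
       [-0.01435599, -0.09095976, -0.99575109,  0.89172248],
       [ 0.        ,  0.        ,  0.        ,  1.        ]])}
scene {'fovy': 48.74151020791886, 'cx': 320.50621442211303, 'cy': 235.5980709410629, 'extrinsics': array([[ 0.62431174, -0.53722263,  0.56712141,  0.12843938],
       [-0.78111519, -0.42030682,  0.4617372 , -0.24787794],
       [-0.00969068, -0.7312551 , -0.68203524,  0.62718343],
       [ 0.        ,  0.        ,  0.        ,  1.        ]])}
```

View pics/top0.png

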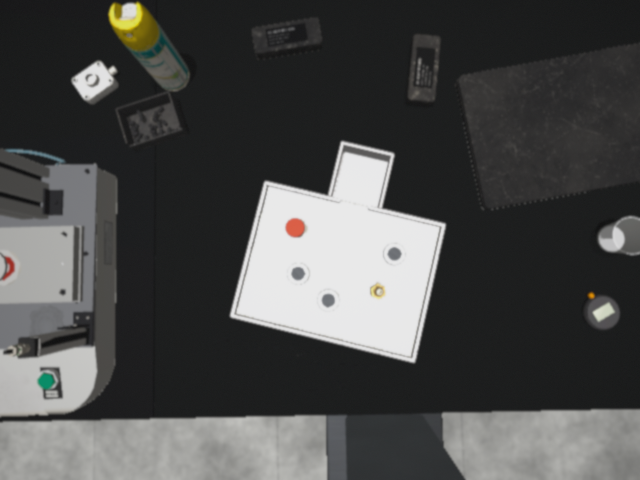

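The top view shows discs at about (394,254), (298,273) and (328,300), the plug (red) at (295,228) and the fitting (brass) at (377,291). The tray is turned slightly, with the gate at about (361,205). Next I'll measure these.

```bash
cat > h.py <<'E'
import numpy as np, cv2
from scipy.optimize import least_squares
from rig import bot
def ray(n,uv,z,p=None):
    p=p or bot.camera_params(n); f=240/np.tan(np.radians(p['fovy']/2)); E=p['extrinsics']
    d=E[:3,:3]@np.array([(uv[0]-p['cx'])/f,(uv[1]-p['cy'])/f,1]); o=E[:3,3]
    return (o+d*(z-o[2])/d[2])[:2]
def blobs(mask,amin=20,amax=2000):
    n,l,st,c=cv2.connectedComponentsWithStats(mask.astype(np.uint8))
    return [(c[i],st[i,4]) for i in range(1,n) if amin<st[i,4]<amax]
def tray(im):
    g=cv2.GaussianBlur(im,(3,3),0).min(2)>110
    n,l,st,c=cv2.connectedComponentsWithStats(g.astype(np.uint8))
    k=l[265,335]; m=(l==k).astype(np.uint8)
    return m
E
python3 - <<'E'
from h import *
im=cv2.imread('pics/top0.png'); 
m=tray(im); m=cv2.morphologyEx(m,cv2.MORPH_CLOSE,np.ones((25,25)))
m[:]=m
# erase slot
mm=cv2.morphologyEx(m,cv2.MORPH_OPEN,np.ones((75,75)))
c=max(cv2.findContours(m,0,1)[0],key=cv2.contourArea)[:,0].astype(float)
W=np.array([ray('top',q,.052) for q in c])
def loc(P,x): 
    d=np.asarray(P)-x[:2]; C,S=np.cos(x[2]),np.sin(x[2]); return np.c_[d@[C,S],d@[-S,C]]
def res(x):
    q=loc(W,x); q=q[~((q[:,0]>95)&(abs(q[:,1])<.06))]
    r=np.minimum(np.minimum(abs(q[:,0]+.120),abs(q[:,0]-.108)),np.minimum(abs(q[:,1]-.152),abs(q[:,1]+.152)))
    return np.minimum(r,.02)
def res2(x): 
    return res(x)
x0=[.515,.12,-.2]
a=[ray('top',p,.052) for p in [(265,182),(445,224),(415,361),(231,318)]]
print(np.round(a,4), [np.linalg.norm(a[i]-a[(i+1)%4]) for i in range(4)])
d=a[0]-a[3]+a[1]-a[2]; th=np.arctan2(d[1],d[0]); ctr=np.mean(a,0)
x0=[*(ctr+.006*np.array([np.cos(th),np.sin(th)])),th]
s=least_squares(res,x0,loss='soft_l1',f_scale=.002,diff_step=1e-4); x=s.x
print(x0,x,np.median(abs(res(x))))
np.save('tray.npy',x)
H=cv2.cvtColor(im,cv2.COLOR_BGR2HSV); 
Hm=cv2.erode(cv2.fillPoly(np.zeros(m.shape,np.uint8),[np.array([(265,182),(445,224),(415,361),(231,318)])],1),np.ones((13,13)))>0
for nm,mk,z in(('disc',(im.max(2)<140),.05),('plug',(H[...,1]>120)&(H[...,0]<12),.074),('fit',(H[...,1]>80)&(H[...,0]>12)&(H[...,0]<35),.07)):
    for ce,ar in blobs(mk&Hm,10):
        w=ray('top',ce,z); print(nm,ce.round(1),ar,w.round(4),(1e3*loc([w],x)[0]).round(1))
big=cv2.resize(im[165:375,215:460],None,fx=3,fy=2.85,interpolation=2)
cv2.imwrite('pics/big.png',big[:600,:800])
E
```

```text
[[ 0.6813  0.2504]
 [ 0.6045 -0.0403]
 [ 0.388   0.0168]
 [ 0.4621  0.308 ]] [np.float64(0.30073781122340054), np.float64(0.22394670954204243), np.float64(0.3004885841527209), np.float64(0.22664055386199974)]
[np.float64(0.5397784667338873), np.float64(0.13219367967954285), np.float64(-0.2574929827782652)] [ 0.5410197   0.13316009 -0.2629357 ] 0.0005362346444825195
disc [394.2 253.4] 103 [0.5591 0.0432] [ 40.9 -82.1]
disc [297.6 273.1] 101 [0.5312 0.2001] [-26.9  62.1]
disc [327.9 299.8] 100 [0.4873 0.1522] [-56.8   4.4]
plug [294.8 227.1] 246 [0.6034 0.2014] [42.5 82.1]
fit [376.7 290.5] 95 [0.5005 0.0751] [-24.  -66.6]
```

View pics/big.png

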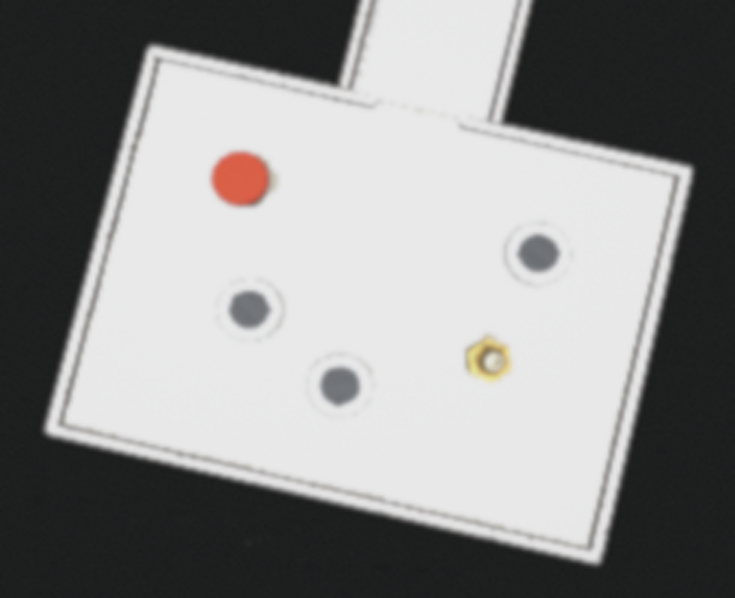

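View pics/scene0.png

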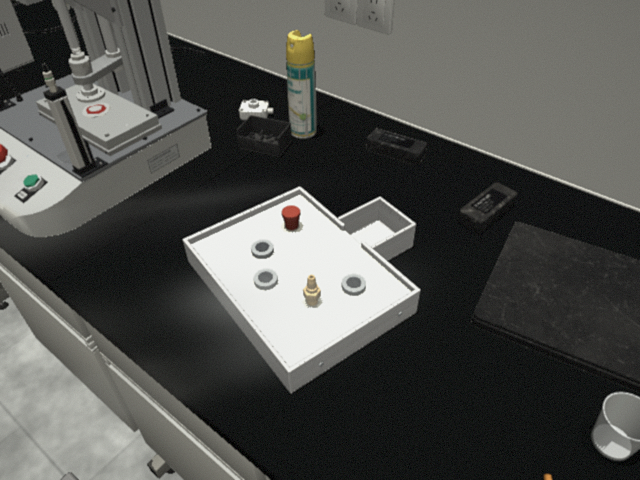

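The crop confirms it: plug, fitting and three discs all clear of each other, gate upper middle. The scene view shows the press on the left, so I'll first retreat along −y away from it.

```bash
cat > go.py <<'E'
import sys
from h import *
from scipy.spatial.transform import Rotation as R
def plan(tx,ty,z,hd,rows):
    """target TCP in tray mm, world z mm, heading deg (push = tool -x)"""
    X=np.load('tray.npy'); C,S=np.cos(X[2]),np.sin(X[2]); s=bot.state(); q=s['eef_rot']
    Rm=R.from_quat([q[1],q[2],q[3],q[0]]); d=s['eef_pos'][:2]-X[:2]
    print('now tray',(1e3*np.array([d@[C,S],d@[-S,C],s['eef_pos'][2]])).round(1),'t',round(s['t'],2),'F',np.round(s['force'],1),'w',round(s['gripper_width'],4))
    T=np.array([X[0]+(C*tx-S*ty)/1e3,X[1]+(S*tx+C*ty)/1e3,z/1e3])
    a=X[2]+np.radians(hd); p=np.array([np.cos(a),np.sin(a),0])
    Rt=R.from_matrix(np.c_[-p,np.cross([0,0,-1],-p),[0,0,-1]])
    rv=np.degrees((Rm.inv()*Rt).as_rotvec())
    D=(T-s['eef_pos'])*100
    # shift along the tool axes as they stand, turning the while: half-turn mean per row
    out=[];cur=Rm
    for i in range(rows):
        out.append(cur.inv().apply(D/rows)); cur=cur*R.from_rotvec(np.radians(rv/rows))
    for o in out: print('t',o.round(2),'a',(rv/rows).round(2))
if __name__=='__main__': plan(*map(float,sys.argv[1:5]),int(sys.argv[5]))
E
python3 - <<'E'
from h import *
x=np.load('tray.npy')
p=bot.camera_params('top');f=240/np.tan(np.radians(p['fovy']/2));E=p['extrinsics']
for y in(-23,0,23):
    C,S=np.cos(x[2]),np.sin(x[2]);w=np.array([x[0]+C*.105-S*y/1e3,x[1]+S*.105+C*y/1e3,.04])
    c=E[:3,:3].T@(w-E[:3,3]);print(y,w.round(4),c[:2]/c[2]*f+[p['cx'],p['cy']])
E
```

```text
-23 [0.6364 0.0837 0.04  ] [367.21872284 207.49987349]
0 [0.6424 0.1059 0.04  ] [353.64672811 204.26575439]
23 [0.6484 0.1281 0.04  ] [340.10042043 201.03775635]
```

Emit:
move_arm:
  hand: 0.24
  series:
    - {"tx": -1.33,"ty": -4.61}
    - {"tx": -1.33,"ty": -4.61}
    - {"tx": -1.33,"ty": -4.61}
    - {"tx": -1.33,"ty": -4.61}
    - {"tx": -1.33,"ty": -4.61}

```text
invalid input at $.series[0]: expected keys tx, ty, tz, ax, ay, az
```

```bash
python3 go.py -97 4 150 -1 8
```

```text
now tray [-476.2  379.8  217.8] t 0.1 F [ 0.1 -0.2 -0.2] w 0.0853
t [-4.82 -4.61  0.86] a [-0.02  0.   -0.  ]
t [-4.82 -4.61  0.86] a [-0.02  0.   -0.  ]
t [-4.82 -4.61  0.86] a [-0.02  0.   -0.  ]
t [-4.82 -4.61  0.85] a [-0.02  0.   -0.  ]
t [-4.82 -4.61  0.85] a [-0.02  0.   -0.  ]
t [-4.82 -4.61  0.85] a [-0.02  0.   -0.  ]
t [-4.82 -4.61  0.85] a [-0.02  0.   -0.  ]
t [-4.82 -4.61  0.85] a [-0.02  0.   -0.  ]
```

The predicted gate posts (340 and 367 px) match the picture. Each row needs all six keys.

Emit:
move_arm:
  hand: 0.24
  series:
    - {"tx": -1.33,"ty": -4.61,"tz": 0,"ax": 0,"ay": 0,"az": 0}
    - {"tx": -1.33,"ty": -4.61,"tz": 0,"ax": 0,"ay": 0,"az": 0}
    - {"tx": -1.33,"ty": -4.61,"tz": 0,"ax": 0,"ay": 0,"az": 0}
    - {"tx": -1.33,"ty": -4.61,"tz": 0,"ax": 0,"ay": 0,"az": 0}
    - {"tx": -1.33,"ty": -4.61,"tz": 0,"ax": 0,"ay": 0,"az": 0}

```text
t: 0.72
eef_pos: [0.18, 0.3826, 0.2186]
eef_rot: [-0.0, 0.14, 0.99, -0.0]
force: [1.4, -0.3, 0.0]
gripper_width: 0.0204
grasp_force: 0.0
```

```bash
python3 go.py -97 4 150 -1 8
```

```text
now tray [-413.5  147.1  218.6] t 0.72 F [ 1.4 -0.3  0. ] w 0.0204
t [-3.99 -1.72  0.86] a [-0.01 -0.   -0.  ]
t [-3.99 -1.72  0.86] a [-0.01 -0.   -0.  ]
t [-3.99 -1.72  0.86] a [-0.01 -0.   -0.  ]
t [-3.99 -1.72  0.86] a [-0.01 -0.   -0.  ]
t [-3.99 -1.72  0.86] a [-0.01 -0.   -0.  ]
t [-3.99 -1.72  0.86] a [-0.01 -0.   -0.  ]
t [-3.99 -1.72  0.86] a [-0.01 -0.   -0.  ]
t [-3.99 -1.72  0.86] a [-0.01 -0.   -0.  ]
```

Emit:
move_arm:
  series:
    - {"tx": -4,"ty": -1.72,"tz": 0,"ax": 0,"ay": 0,"az": 0}
    - {"tx": -4,"ty": -1.72,"tz": 0,"ax": 0,"ay": 0,"az": 0}
    - {"tx": -4,"ty": -1.72,"tz": 0,"ax": 0,"ay": 0,"az": 0}
    - {"tx": -4,"ty": -1.72,"tz": 0,"ax": 0,"ay": 0,"az": 0}
    - {"tx": -4,"ty": -1.72,"tz": 0,"ax": 0,"ay": 0,"az": 0}

```text
t: 1.35
eef_pos: [0.3491, 0.2453, 0.2188]
eef_rot: [-0.0, 0.14, 0.99, -0.0]
force: [1.1, 0.8, 0.4]
gripper_width: 0.0205
grasp_force: 0.0
```

Emit:
move_arm:
  series:
    - {"tx": -4,"ty": -1.72,"tz": 2,"ax": 0,"ay": 0,"az": 0}
    - {"tx": -4,"ty": -1.72,"tz": 2,"ax": 0,"ay": 0,"az": 0}
    - {"tx": -4,"ty": -1.72,"tz": 2,"ax": 0,"ay": 0,"az": 0}
    - {"tx": 0,"ty": 0,"tz": 2,"ax": 0,"ay": 0,"az": 0}
    - {"tx": 0,"ty": 0,"tz": 2,"ax": 0,"ay": 0,"az": 0}

```text
t: 1.98
eef_pos: [0.4496, 0.1628, 0.1181]
eef_rot: [-0.0, 0.141, 0.99, -0.0]
force: [-0.2, -0.5, 0.7]
gripper_width: 0.0205
grasp_force: 0.0
```

```bash
python3 go.py -97 4 60 -1 4
python3 - <<'E'
from h import *
p=bot.camera_params('wrist');print(p)
cv2.imwrite('pics/w1.png',bot.camera('wrist')[:,:,::-1])
E
```

```text
now tray [-96.    4.8 118.1] t 1.98 F [-0.2 -0.5  0.7] w 0.0205
t [ 0.02 -0.02  1.45] a [-0.01 -0.01 -0.03]
t [ 0.02 -0.02  1.45] a [-0.01 -0.01 -0.03]
t [ 0.02 -0.02  1.45] a [-0.01 -0.01 -0.03]
t [ 0.02 -0.02  1.45] a [-0.01 -0.01 -0.03]
{'fovy': 65.70646984690485, 'cx': 315.7282561415325, 'cy': 234.2677744856216, 'extrinsics': array([[ 2.77654636e-01,  9.24952815e-01,  2.59557686e-01,
         3.83681687e-01],
       [ 9.60680675e-01, -2.67120947e-01, -7.57564583e-02,
         1.80862027e-01],
       [-7.37854528e-04,  2.70386185e-01, -9.62751664e-01,
         2.72195933e-01],
       [ 0.00000000e+00,  0.00000000e+00,  0.00000000e+00,
         1.00000000e+00]])}
```

View pics/w1.png

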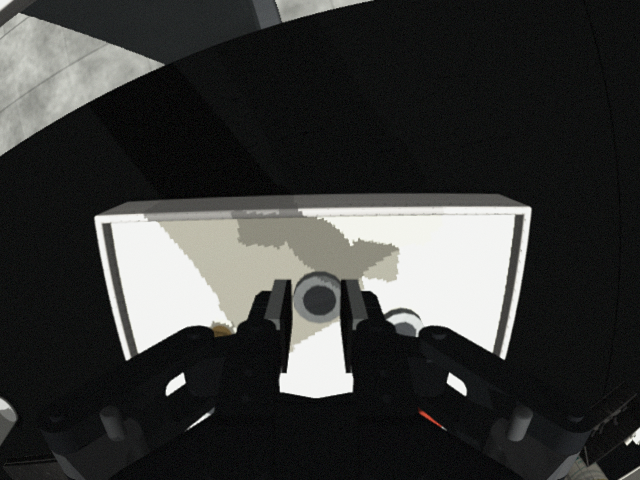

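The wrist view shows disc C centred between the fingers at (318,297), with the finger gap at about 290–343. I'm descending in two stages.

Emit:
move_arm:
  series:
    - {"tx": 0,"ty": 0,"tz": 2,"ax": 0,"ay": 0,"az": 0}
    - {"tx": 0,"ty": 0,"tz": 2,"ax": 0,"ay": 0,"az": 0}
    - {"tx": 0,"ty": 0,"tz": 1.3,"ax": 0,"ay": 0,"az": 0}
    - {"tx": 0,"ty": 0,"tz": 0.4,"ax": 0,"ay": 0,"az": 0}
    - {"tx": 0,"ty": 0,"tz": 0.3,"ax": 0,"ay": 0,"az": 0}

```text
t: 2.65
eef_pos: [0.4499, 0.164, 0.0593]
eef_rot: [0.0, 0.14, 0.99, 0.0]
force: [-1.1, 0.1, 0.1]
gripper_width: 0.0205
grasp_force: 0.0
```

Emit:
move_arm:
  series:
    - {"tx": 0,"ty": 0,"tz": 0.2,"ax": 0,"ay": 0,"az": 0}
    - {"tx": 0,"ty": 0,"tz": 0.1,"ax": 0,"ay": 0,"az": 0}
    - {"tx": 0,"ty": 0,"tz": 0,"ax": 0,"ay": 0,"az": 0}

```text
t: 3.02
eef_pos: [0.4497, 0.1639, 0.0563]
eef_rot: [0.0, 0.14, 0.99, 0.0]
force: [0.4, -0.3, 0.3]
gripper_width: 0.0203
grasp_force: 0.0
```

```bash
python3 go.py 0 1 54 -1 4
python3 - <<'E'
from h import *
im=bot.camera('scene')[:,:,::-1]
cv2.imwrite('pics/s2.png',cv2.resize(im[200:350,170:370],None,fx=4,fy=4,interpolation=2))
E
```

```text
now tray [-96.2   5.9  56.3] t 3.02 F [ 0.4 -0.3  0.3] w 0.0203
t [-2.41 -0.08  0.06] a [ 0.  0. -0.]
t [-2.41 -0.08  0.06] a [ 0.  0. -0.]
t [-2.41 -0.08  0.06] a [ 0.  0. -0.]
t [-2.41 -0.08  0.06] a [ 0.  0. -0.]
```

View pics/s2.png

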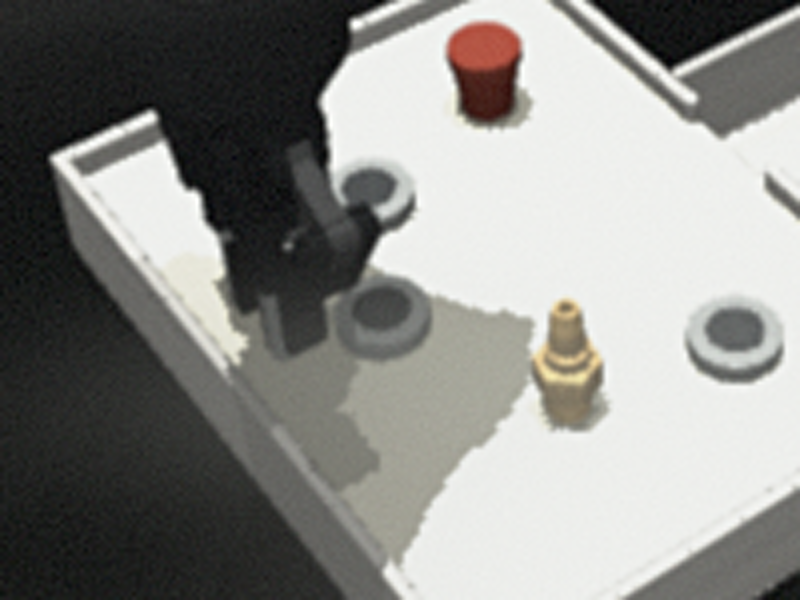

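The fingertips sit just above the deck behind disc C, with the fitting and plug well clear. Lowering a touch more and pushing disc C.

Emit:
move_arm:
  series:
    - {"tx": 0,"ty": -0.15,"tz": 0.25,"ax": 0,"ay": 0,"az": 0}
    - {"tx": -1.2,"ty": 0,"tz": 0,"ax": 0,"ay": 0,"az": 0}
    - {"tx": -1.2,"ty": 0,"tz": 0,"ax": 0,"ay": 0,"az": 0}
    - {"tx": -1.2,"ty": -0.05,"tz": 0,"ax": 0,"ay": 0,"az": 0}
    - {"tx": -1.2,"ty": -0.05,"tz": 0,"ax": 0,"ay": 0,"az": 0}

```text
t: 3.7
eef_pos: [0.4961, 0.1476, 0.0536]
eef_rot: [0.0, 0.14, 0.99, -0.0]
force: [-0.0, -0.0, 0.7]
gripper_width: 0.0206
grasp_force: 0.0
```

Emit:
move_arm:
  series:
    - {"tx": -1.2,"ty": -0.07,"tz": 0,"ax": 0,"ay": 0,"az": 0}
    - {"tx": -1.2,"ty": -0.07,"tz": 0,"ax": 0,"ay": 0,"az": 0}
    - {"tx": -1.2,"ty": -0.07,"tz": 0,"ax": 0,"ay": 0,"az": 0}
    - {"tx": -1.2,"ty": -0.07,"tz": 0,"ax": 0,"ay": 0,"az": 0}
    - {"tx": 0,"ty": 0,"tz": 0,"ax": 0,"ay": 0,"az": 0}

```text
t: 4.32
eef_pos: [0.5415, 0.1314, 0.0538]
eef_rot: [0.001, 0.141, 0.99, -0.0]
force: [-0.8, -0.9, -0.3]
gripper_width: 0.0206
grasp_force: 0.0
```

```bash
python3 go.py 88 0 54 0 8
python3 - <<'E'
from h import *
cv2.imwrite('pics/w3.png',bot.camera('wrist')[:,:,::-1])
E
```

```text
now tray [ 0.9 -1.6 53.8] t 4.33 F [-0.8 -0.9 -0.3] w 0.0206
t [-1.09  0.04 -0.  ] a [-0.    0.01 -0.14]
t [-1.09  0.04 -0.  ] a [-0.    0.01 -0.14]
t [-1.09  0.03 -0.  ] a [-0.    0.01 -0.14]
t [-1.09  0.03 -0.  ] a [-0.    0.01 -0.14]
t [-1.09  0.03 -0.  ] a [-0.    0.01 -0.14]
t [-1.09  0.03 -0.  ] a [-0.    0.01 -0.14]
t [-1.09  0.02 -0.  ] a [-0.    0.01 -0.14]
t [-1.09  0.02 -0.  ] a [-0.    0.01 -0.14]
```

View pics/w3.png

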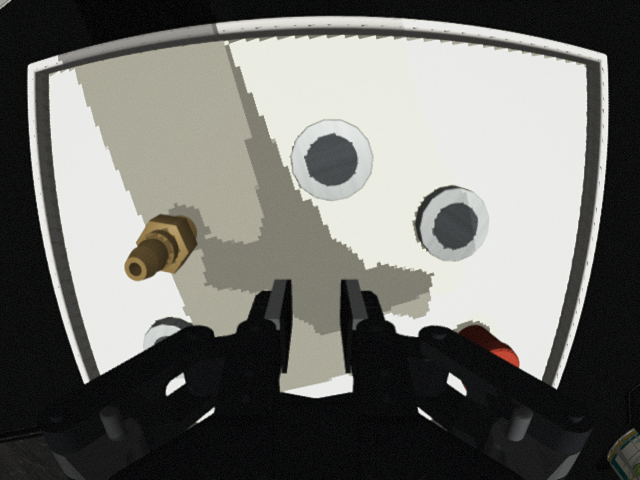

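The wrist view shows disc C behind the fingers at (332,160), so they passed over it rather than pushing it. I'll measure from the wrist camera where the discs are and how high the tips are.

```bash
cat >> h.py <<'E'
def wray(uv,p):
    f=240/np.tan(np.radians(p['fovy']/2)); d=np.array([uv[0]-p['cx'],uv[1]-p['cy']]); r=np.hypot(*d); a=r/f
    return p['extrinsics'][:3,:3]@np.array([*(np.sin(a)*d/r),np.cos(a)])
def wpt(uv,z,p):
    d=wray(uv,p);o=p['extrinsics'][:3,3];w=(o+d*(z-o[2])/d[2])[:2]
    return loc([w])[0]
def loc(P):
    x=np.load('tray.npy'); d=np.asarray(P)[:,:2]-x[:2]; C,S=np.cos(x[2]),np.sin(x[2]); return 1e3*np.c_[d@[C,S],d@[-S,C]]
def where(n='top'):
    """dark disc centres in tray mm"""
    p=bot.camera_params(n); im=bot.camera(n)[:,:,::-1]
    return im,p
E
python3 - <<'E'
from h import *
p=bot.camera_params('wrist')
for uv,z in(((331,160),.05),((455,227),.05)): print(wpt(uv,z,p))
# tip corner pixels (tool frame): finger front/rear inner corners
s=bot.state(); o=p['extrinsics'][:3,3]
for uv in((288,280),(343,280),(287,372),(344,372)):
    for z in (.042,.046,.05,.054): print(uv,z,wpt(uv,z,p)-loc([s['eef_pos']])[0],end=' ')
    print()
im=bot.camera('top')[:,:,::-1]; cv2.imwrite('pics/t4.png',im)
H=cv2.fillPoly(np.zeros(im.shape[:2],np.uint8),[np.array([(265,182),(445,224),(415,361),(231,318)])],1)>0
for c,a in blobs((im.max(2)<140)&H,60,130): print(c,a,loc([ray('top',c,.05)]))
E
```

```text
[-56.66104982   4.89979729]
[-26.54114834  61.98132588]
(288, 280) 0.042 [  0.88953406 -14.46508667] (288, 280) 0.046 [ -0.78336703 -14.11258617] (288, 280) 0.05 [ -2.45626812 -13.76008566] (288, 280) 0.054 [ -4.12916922 -13.40758515] 
(343, 280) 0.042 [ 1.34112852 12.09610919] (343, 280) 0.046 [-0.34267805 11.80718758] (343, 280) 0.05 [-2.02648463 11.51826597] (343, 280) 0.054 [-3.71029121 11.22934436] 
(287, 372) 0.042 [ 56.04656263 -17.70758825] (287, 372) 0.046 [ 53.04168319 -17.27678509] (287, 372) 0.05 [ 50.03680374 -16.84598193] (287, 372) 0.054 [ 47.0319243  -16.41517876] 
(344, 372) 0.042 [56.57055248 13.42170492] (344, 372) 0.046 [53.55301929 13.10077171] (344, 372) 0.05 [50.53548609 12.7798385 ] (344, 372) 0.054 [47.5179529  12.45890529]
```

Disc C hasn't moved, so the tips were above 50 mm at TCP 54 mm. The wrist view suggests they're around 70 mm. I'll go down here on clear deck, watching the force.

Emit:
move_arm:
  series:
    - {"tx": 0,"ty": 0,"tz": 0.3,"ax": 0,"ay": 0,"az": 0}
    - {"tx": 0,"ty": 0,"tz": 0.3,"ax": 0,"ay": 0,"az": 0}
    - {"tx": 0,"ty": 0,"tz": 0.2,"ax": 0,"ay": 0,"az": 0}
    - {"tx": 0,"ty": 0,"tz": 0,"ax": 0,"ay": 0,"az": 0}

```text
t: 4.92
eef_pos: [0.5399, 0.1321, 0.0453]
eef_rot: [-0.0, 0.14, 0.99, -0.0]
force: [-0.2, 0.6, -0.8]
gripper_width: 0.0204
grasp_force: 0.0
```

Run:
```python
from h import *
s=bot.state();print(s['eef_pos'],s['force'])
im=bot.camera('scene')[:,:,::-1]
cv2.imwrite('pics/s5.png',cv2.resize(im[180:330,230:430],None,fx=4,fy=4,interpolation=2))
```

```text
[0.53986858 0.13207722 0.04525454] [-0.23966248  0.60476197 -0.82739106]
```

View pics/s5.png

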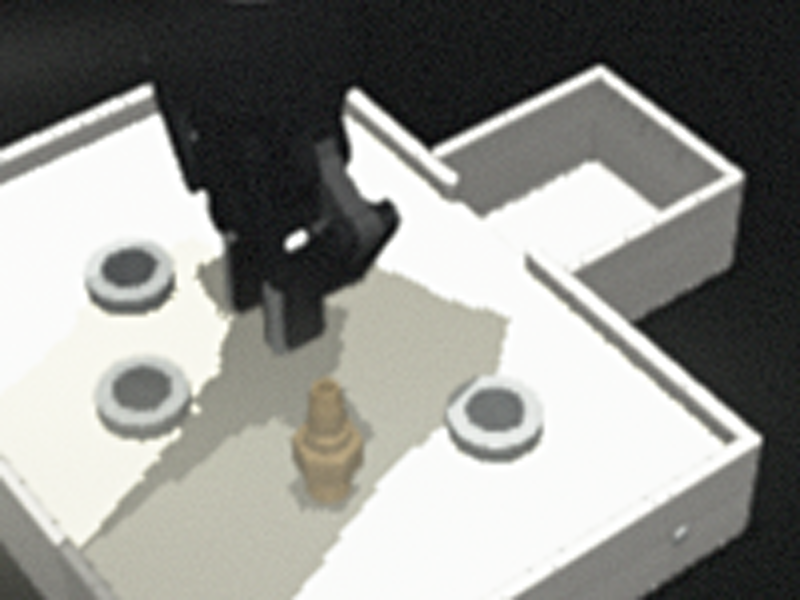

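The finger's lowest corner is at scene pixel (302,267). I'll solve for its height.

Run:
```python
from h import *
s=bot.state();t=loc([s['eef_pos']])[0]
for z in(.042,.048,.054,.06,.066,.072): print(z,(loc([ray('scene',(302.5,267.5),z)])[0]-t).round(1),(loc([ray('scene',(311,261),z)])[0]-t).round(1))
```

```text
0.042 [ 4.1 -5.8] [22.5 -2.3]
0.048 [  1.  -10.6] [19.2 -7.1]
0.054 [ -2.1 -15.4] [ 15.9 -12. ]
0.06 [ -5.2 -20.2] [ 12.6 -16.8]
0.066 [ -8.3 -25. ] [  9.3 -21.6]
0.072 [-11.4 -29.8] [  6.  -26.5]
```

Both cameras put the tips about 17 mm above the reported TCP, whatever the stated offset says. I'll lower further with force checks.

Emit:
move_arm:
  series:
    - {"tx": 0,"ty": 0,"tz": 0.5,"ax": 0,"ay": 0,"az": 0}
    - {"tx": 0,"ty": 0,"tz": 0.4,"ax": 0,"ay": 0,"az": 0}
    - {"tx": 0,"ty": 0,"tz": 0.3,"ax": 0,"ay": 0,"az": 0}
    - {"tx": 0,"ty": 0,"tz": 0,"ax": 0,"ay": 0,"az": 0}

```text
t: 5.48
eef_pos: [0.5399, 0.1319, 0.0331]
eef_rot: [-0.0, 0.14, 0.99, -0.0]
force: [-0.2, 0.6, 0.2]
gripper_width: 0.0207
grasp_force: 0.0
```

Emit:
move_arm:
  series:
    - {"tx": 0,"ty": 0,"tz": 0.2,"ax": 0,"ay": 0,"az": 0}
    - {"tx": 0,"ty": 0,"tz": 0,"ax": 0,"ay": 0,"az": 0}

```text
t: 5.72
eef_pos: [0.5402, 0.1321, 0.0315]
eef_rot: [-0.0, 0.14, 0.99, -0.0]
force: [-0.3, 0.2, 0.5]
gripper_width: 0.0208
grasp_force: 0.0
```

Emit:
move_arm:
  series:
    - {"tx": 0,"ty": 0,"tz": 0.2,"ax": 0,"ay": 0,"az": 0}
    - {"tx": 0,"ty": 0,"tz": 0,"ax": 0,"ay": 0,"az": 0}

```text
t: 5.98
eef_pos: [0.5401, 0.132, 0.0294]
eef_rot: [-0.0, 0.14, 0.99, -0.0]
force: [0.2, -0.2, -0.6]
gripper_width: 0.0205
grasp_force: 0.0
```

Emit:
move_arm:
  series:
    - {"tx": 0,"ty": 0,"tz": 0.2,"ax": 0,"ay": 0,"az": 0}
    - {"tx": 0,"ty": 0,"tz": 0,"ax": 0,"ay": 0,"az": 0}

```text
t: 6.22
eef_pos: [0.5405, 0.1321, 0.0281]
eef_rot: [0.0, 0.14, 0.99, 0.0]
force: [-1.2, 0.5, 4.2]
gripper_width: 0.0206
grasp_force: 2.1
```

Run:
```python
from h import *
s=bot.state();print(s['eef_pos'],s['force'])
im=bot.camera('scene')[:,:,::-1]
cv2.imwrite('pics/s6.png',cv2.resize(im[180:330,230:430],None,fx=4,fy=4,interpolation=2))
```

```text
[0.5405315  0.13214772 0.02809503] [-1.20387402  0.47440932  4.1682193 ]
```

View pics/s6.png

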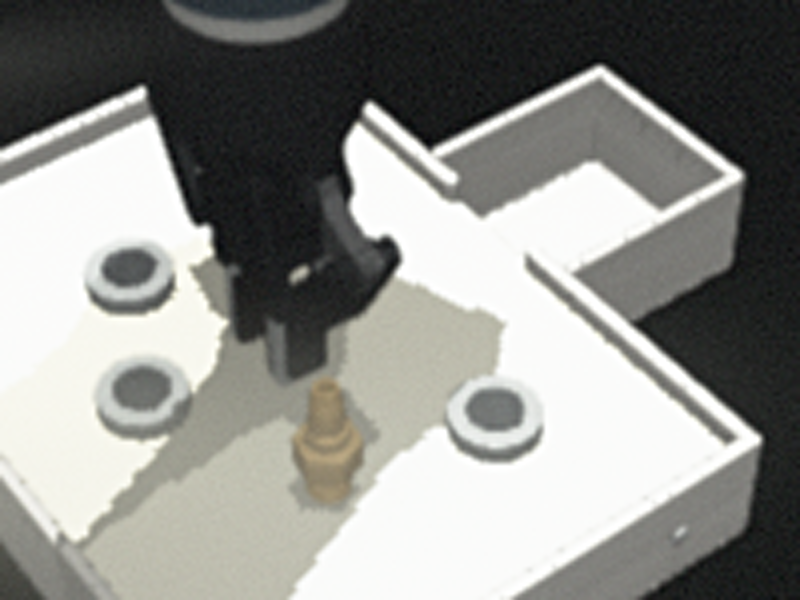

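Deck contact occurs at TCP z ≈ 0.029, so the tips are 11 mm above the reported TCP. I'll work at z ≈ 0.033. Going back behind disc C.

Emit:
move_arm:
  series:
    - {"tx": 0,"ty": 0,"tz": -2.5,"ax": 0,"ay": 0,"az": 0}
    - {"tx": 0,"ty": 0.1,"tz": -1.5,"ax": 0,"ay": 0,"az": 0}
    - {"tx": 3.3,"ty": 0.2,"tz": 0,"ax": 0,"ay": 0,"az": 0}
    - {"tx": 3.3,"ty": 0.2,"tz": 0,"ax": 0,"ay": 0,"az": 0}
    - {"tx": 3.2,"ty": 0,"tz": 0,"ax": 0,"ay": 0,"az": 0}

```text
t: 6.9
eef_pos: [0.4466, 0.1647, 0.0677]
eef_rot: [0.0, 0.14, 0.99, 0.0]
force: [-0.1, -0.5, 1.1]
gripper_width: 0.0206
grasp_force: 0.0
```

Emit:
move_arm:
  series:
    - {"tx": 0,"ty": 0,"tz": 1,"ax": 0,"ay": 0,"az": 0}
    - {"tx": 0,"ty": 0,"tz": 0,"ax": 0,"ay": 0,"az": 0}

```text
t: 7.15
eef_pos: [0.4475, 0.1638, 0.0571]
eef_rot: [-0.0, 0.14, 0.99, -0.0]
force: [0.7, -0.0, -0.1]
gripper_width: 0.0207
grasp_force: 0.0
```

```bash
python3 go.py -97 5 33 -1 3
```

```text
now tray [-98.2   5.3  57.1] t 7.15 F [ 0.7 -0.  -0.1] w 0.0207
t [-0.04 -0.01  0.8 ] a [-0.01  0.   -0.  ]
t [-0.04 -0.01  0.8 ] a [-0.01  0.   -0.  ]
t [-0.04 -0.01  0.8 ] a [-0.01  0.   -0.  ]
```

Emit:
move_arm:
  series:
    - {"tx": -0.1,"ty": 0,"tz": 1.2,"ax": 0,"ay": 0,"az": 0}
    - {"tx": 0,"ty": 0,"tz": 0.9,"ax": 0,"ay": 0,"az": 0}
    - {"tx": 0,"ty": 0,"tz": 0.3,"ax": 0,"ay": 0,"az": 0}
    - {"tx": -1,"ty": 0,"tz": 0,"ax": 0,"ay": 0,"az": 0}
    - {"tx": -1.2,"ty": 0,"tz": 0,"ax": 0,"ay": 0,"az": 0}

```text
t: 7.78
eef_pos: [0.4706, 0.1576, 0.0337]
eef_rot: [0.0, 0.14, 0.99, 0.0]
force: [0.3, -0.3, -0.8]
gripper_width: 0.0202
grasp_force: 0.2
```

Emit:
move_arm:
  series:
    - {"tx": -1.2,"ty": -0.06,"tz": 0,"ax": 0,"ay": 0,"az": 0}
    - {"tx": -1.2,"ty": -0.06,"tz": 0,"ax": 0,"ay": 0,"az": 0}
    - {"tx": -1.2,"ty": -0.06,"tz": 0,"ax": 0,"ay": 0,"az": 0}
    - {"tx": -1.2,"ty": -0.06,"tz": 0,"ax": 0,"ay": 0,"az": 0}
    - {"tx": -1.2,"ty": -0.06,"tz": 0,"ax": 0,"ay": 0,"az": 0}

```text
t: 8.4
eef_pos: [0.527, 0.138, 0.0336]
eef_rot: [-0.0, 0.14, 0.99, 0.0]
force: [0.5, -0.2, -0.4]
gripper_width: 0.0209
grasp_force: 0.4
```

```bash
python3 go.py 88 0 33 0 8
python3 - <<'E'
from h import *
im=bot.camera('scene')[:,:,::-1]
cv2.imwrite('pics/s7.png',im[150:400,170:430])
E
```

```text
now tray [-14.8   1.   33.6] t 8.4 F [ 0.5 -0.2 -0.4] w 0.0209
t [-1.28  0.01  0.01] a [-0.   -0.   -0.13]
t [-1.28  0.01  0.01] a [-0.   -0.   -0.13]
t [-1.28  0.    0.01] a [-0.   -0.   -0.13]
t [-1.28  0.    0.01] a [-0.   -0.   -0.13]
t [-1.28 -0.    0.01] a [-0.   -0.   -0.13]
t [-1.28 -0.    0.01] a [-0.   -0.   -0.13]
t [-1.28 -0.01  0.01] a [-0.   -0.   -0.13]
t [-1.28 -0.01  0.01] a [-0.   -0.   -0.13]
```

View pics/s7.png

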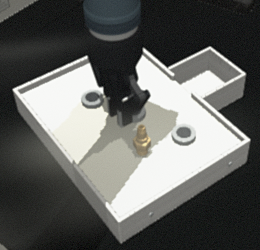

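Disc C has left its place and is now ahead of the fingers, hidden behind them. Fitting and plug are untouched. Finishing the push to the gate.

Emit:
move_arm:
  series:
    - {"tx": -1.2,"ty": -0.02,"tz": 0,"ax": 0,"ay": 0,"az": -0.3}
    - {"tx": -1.2,"ty": -0.02,"tz": 0,"ax": 0,"ay": 0,"az": -0.3}
    - {"tx": -1.2,"ty": -0.02,"tz": 0,"ax": 0,"ay": 0,"az": -0.3}
    - {"tx": -1.2,"ty": 0,"tz": 0,"ax": 0,"ay": 0,"az": 0}
    - {"tx": -1.2,"ty": 0,"tz": 0,"ax": 0,"ay": 0,"az": 0}

```text
t: 9.07
eef_pos: [0.5849, 0.1213, 0.0335]
eef_rot: [0.0, 0.132, 0.991, -0.0]
force: [-1.0, 0.0, 0.7]
gripper_width: 0.0206
grasp_force: 0.5
```

Emit:
move_arm:
  series:
    - {"tx": -1.2,"ty": 0,"tz": 0,"ax": 0,"ay": 0,"az": 0}
    - {"tx": -1.2,"ty": 0,"tz": 0,"ax": 0,"ay": 0,"az": 0}
    - {"tx": -1.2,"ty": 0,"tz": 0,"ax": 0,"ay": 0,"az": 0}
    - {"tx": -0.5,"ty": 0,"tz": 0,"ax": 0,"ay": 0,"az": 0}
    - {"tx": 0,"ty": 0,"tz": 0,"ax": 0,"ay": 0,"az": 0}

```text
t: 9.7
eef_pos: [0.6242, 0.1105, 0.0336]
eef_rot: [0.0, 0.132, 0.991, -0.0]
force: [-0.7, 0.9, 0.2]
gripper_width: 0.0207
grasp_force: 0.0
```

```bash
python3 go.py 20 0 90 0 3
cat >> h.py <<'E'
def find(n):
    p=bot.camera_params(n); im=bot.camera(n)[:,:,::-1]; H=cv2.cvtColor(im,cv2.COLOR_BGR2HSV); S=H[...,1].astype(int)
    out=[]
    for c,a in blobs((im.max(2)<140),40,2500):
        t=wpt(c,.05,p) if n=='wrist' else loc([ray(n,c,.05)])[0]
        if -110<t[0]<200 and abs(t[1])<140: out.append((n,c.round(),a,t.round(1),im[int(c[1]),int(c[0])]))
    return out
E
python3 - <<'E'
from h import *
for n in('top','scene','wrist'):
    for o in find(n): print(*o)
E
```

```text
now tray [86.3 -0.3 33.6] t 9.7 F [-0.7  0.9  0.2] w 0.0207
t [ 2.21  0.   -1.88] a [-0.    0.02 -0.05]
t [ 2.21  0.01 -1.88] a [-0.    0.02 -0.05]
t [ 2.21  0.01 -1.88] a [-0.    0.02 -0.05]
top [298. 273.] 75 [-26.8  62.1] [135 129 126]
scene [292. 223.] 208 [43.  80.5] [34 41 80]
scene [262. 246.] 100 [-25.9  62. ] [95 94 92]
scene [263. 255.] 64 [-33.6  44.7] [203 205 203]
scene [351. 284.] 292 [ 37.3 -82.7] [71 75 72]
scene [312. 299.] 126 [-25.1 -71. ] [ 98 122 132]
wrist [118.  29.] 2172 [-30.6 -81.3] [30 48 58]
wrist [445.  51.] 673 [-16.3  47.9] [236 238 234]
wrist [159.  45.] 1811 [-20.5 -61.8] [31 50 60]
wrist [87. 15.] 195 [-40.4 -97.7] [28 45 55]
wrist [478.  35.] 2041 [-25.   61.9] [97 95 93]
wrist [505. 202.] 2161 [42.1 76.9] [10 13 39]
wrist [476. 217.] 114 [48.3 63.5] [122 137 139]
```

Emit:
move_arm:
  series:
    - {"tx": 2,"ty": 0,"tz": 0,"ax": 0,"ay": 0,"az": 0}
    - {"tx": 2,"ty": 0,"tz": -1,"ax": 0,"ay": 0,"az": 0}
    - {"tx": 2,"ty": 0,"tz": -3,"ax": 0,"ay": 0,"az": 0}
    - {"tx": 2,"ty": 0,"tz": -3,"ax": 0,"ay": 0,"az": 0}
    - {"tx": 0,"ty": 0,"tz": 0,"ax": 0,"ay": 0,"az": 0}

```text
t: 10.48
eef_pos: [0.5469, 0.1332, 0.1058]
eef_rot: [0.002, 0.131, 0.991, 0.002]
force: [0.8, -0.2, 0.4]
gripper_width: 0.0208
grasp_force: 0.0
```

```bash
python3 go.py -36 97 90 -75 9
python3 - <<'E'
from h import *
print(bot.state()['qpos'].round(2))
im=bot.camera('top')[:,:,::-1];cv2.imwrite('pics/t8.png',im)
# slot contents: mean grey along slot floor vs start
a=cv2.imread('pics/top0.png'); d=cv2.absdiff(a,im).max(2)[145:210,330:395]
for c,ar in blobs(d>40,15): print(c+[330,145],ar,loc([ray('top',c+[330,145],.012)]))
for o in find('top'): print(*o)
E
```

```text
now tray [  5.6   1.6 105.8] t 10.47 F [ 0.8 -0.2  0.4] w 0.0208
t [0.46 1.06 0.18] a [ 0.03 -0.    8.33]
t [0.61 0.98 0.18] a [ 0.03 -0.    8.33]
t [0.75 0.88 0.18] a [ 0.03 -0.    8.33]
t [0.87 0.76 0.18] a [ 0.03 -0.    8.33]
t [0.97 0.63 0.18] a [ 0.03 -0.    8.33]
t [1.05 0.48 0.18] a [ 0.03 -0.    8.33]
t [1.11 0.33 0.18] a [ 0.03 -0.    8.33]
t [1.15 0.16 0.18] a [ 0.03 -0.    8.33]
t [ 1.16 -0.    0.18] a [ 0.03 -0.    8.33]
[-0.73  0.38  0.5   1.93 -0.23  0.89  1.19]
[367.18352941 204.92235294] 425 [[113.58766961 -22.79990808]]
top [366. 153.] 258 [190.9   0.6] [92 93 94]
top [349. 253.] 249 [ 24.5 -11.5] [137 122  99]
```

Emit:
move_arm:
  series:
    - {"tx": 0.46,"ty": 1.06,"tz": 0.2,"ax": 0,"ay": 0,"az": 8.3}
    - {"tx": 0.61,"ty": 0.98,"tz": 0.2,"ax": 0,"ay": 0,"az": 8.3}
    - {"tx": 0.75,"ty": 0.88,"tz": 0.2,"ax": 0,"ay": 0,"az": 8.3}
    - {"tx": 0.87,"ty": 0.76,"tz": 0.2,"ax": 0,"ay": 0,"az": 8.3}
    - {"tx": 0.97,"ty": 0.63,"tz": 0.2,"ax": 0,"ay": 0,"az": 8.3}

```text
t: 11.2
eef_pos: [0.5375, 0.1883, 0.092]
eef_rot: [-0.0, 0.477, 0.879, -0.001]
force: [0.2, -0.4, 1.0]
gripper_width: 0.0203
grasp_force: 0.0
```

```bash
python3 go.py -36 97 90 -75 4; python3 -c "
from h import *
print(bot.state()['qpos'].round(2))"
```

```text
now tray [-17.7  52.4  92. ] t 11.2 F [ 0.2 -0.4  1. ] w 0.0203
t [1.09 0.52 0.05] a [-0.03  0.02  8.27]
t [1.15 0.36 0.05] a [-0.03  0.02  8.27]
t [1.19 0.19 0.05] a [-0.03  0.02  8.27]
t [1.21 0.02 0.05] a [-0.03  0.02  8.27]
[-0.93  0.44  0.63  1.92 -0.33  0.89  0.44]
```

Emit:
move_arm:
  series:
    - {"tx": 1.09,"ty": 0.52,"tz": 0,"ax": 0,"ay": 0,"az": 8.3}
    - {"tx": 1.15,"ty": 0.36,"tz": 0,"ax": 0,"ay": 0,"az": 8.3}
    - {"tx": 1.19,"ty": 0.19,"tz": 0,"ax": 0,"ay": 0,"az": 8.3}
    - {"tx": 1.21,"ty": 0.02,"tz": 0,"ax": 0,"ay": 0,"az": 8.3}
    - {"tx": 0,"ty": 0,"tz": 0,"ax": 0,"ay": 0,"az": 0}

```text
t: 11.82
eef_pos: [0.5309, 0.2374, 0.0921]
eef_rot: [0.0, 0.705, 0.709, -0.001]
force: [-1.6, 0.8, -0.2]
gripper_width: 0.0208
grasp_force: 0.0
```

```bash
python3 go.py -36 97 33 -75 4
python3 - <<'E'
from h import *
im=bot.camera('top')[:,:,::-1];cv2.imwrite('pics/t9.png',im)
a=cv2.imread('pics/top0.png'); d=cv2.absdiff(a,im).max(2)
for c,ar in blobs(d>35,15,4000): print(c,ar,loc([ray('top',c,.012)]),loc([ray('top',c,.05)]))
for o in find('top')+find('wrist'): print(*o)
E
```

```text
now tray [-36.9  98.   92.1] t 11.82 F [-1.6  0.8 -0.2] w 0.0208
t [-0.03  0.02  1.48] a [-0.02  0.03  0.1 ]
t [-0.03  0.02  1.48] a [-0.02  0.03  0.1 ]
t [-0.03  0.02  1.48] a [-0.02  0.03  0.1 ]
t [-0.03  0.02  1.48] a [-0.02  0.03  0.1 ]
top [366. 153.] 270 [190.9   0.6] [88 89 91]
top [296. 235.] 54 [32.5 80.2] [ 44  57 133]
top [394. 253.] 103 [ 40.9 -82.1] [118 113 110]
```

Run:
```python
from h import *
for f in('pics/top0.png','pics/t9.png'):
    g=cv2.cvtColor(cv2.imread(f),6)[140:226:3,324:404:4]; print('\n'.join(''.join('%4d'%v for v in r) for r in g));print()
```

```text
30  29  30  29  49  68  37  29  31  31  31  29  30  30  29  30  30  31  30  30
  29  31  31  30 137 214 188 146  83  41  31  31  31  30  30  30  30  30  32  31
  31  31  31  29 185 106 135 187 215 204 154  92  47  32  30  30  30  31  30  31
  30  30  30  30 214  88  88  87  95 126 177 212 212 165 104  56  33  30  29  31
  31  30  31  36 217 154 155 110  92  89  89  94 117 163 207 214 174 113  30  32
  30  30  30  64 198 224 232 228 211 169 118  94  90  90  92 107 154 216  33  30
  30  31  31 112 162 230 232 232 232 232 230 217 174 124  97  90  92 199  29  31
  31  30  31 157 151 232 232 232 232 232 232 232 232 231 221 184 121 172  31  31
  30  31  31 208 172 232 232 232 232 233 232 232 232 232 232 232 168 126  31  30
  31  31  33 218 201 232 233 232 232 232 232 232 232 232 232 232 187  71  31  30
  30  30  51 199 216 233 232 232 232 232 232 232 232 233 232 230 214  46  31  31
  31  30  78 174 226 232 232 233 232 232 233 233 232 232 232 219 219  32  30  31
  31  31 137 158 232 232 233 233 233 233 232 233 233 232 233 196 202  31  30  30
  31  30 183 174 233 233 233 233 233 233 232 233 
[... 2896 characters left out ...]
 229 203 203 226 233 233 232 171  86  31  30  30  29
 233 233 231 223 228 232 231 229 226 231 232 233 233 231 206  51  29  29  30  31
 233 233 233 233 233 233 233 233 232 232 230 228 224 216 216  36  31  31  30  31
 233 233 233 233 233 233 233 233 233 233 233 199 214 226 221 167 102  53  33  31
 233 233 233 233 233 233 233 233 233 233 233 232 227 214 195 214 221 219 174 112
 233 233 233 233 233 233 233 233 233 233 233 233 233 233 232 230 219 201 205 224
 233 233 233 233 233 233 233 233 233 233 233 233 233 233 233 233 233 232 230 219
 233 233 233 233 233 233 233 233 233 233 233 233 233 233 233 232 233 232 233 233
 233 233 233 233 233 233 233 233 233 233 233 233 233 233 233 233 233 233 232 233
```

The top view values show disc C's outline lying in the slot at about (358,190). It has flipped, which is fine. Now disc B.

Emit:
move_arm:
  series:
    - {"tx": 0,"ty": 0,"tz": 2,"ax": 0,"ay": 0,"az": 0}
    - {"tx": 0,"ty": 0,"tz": 2,"ax": 0,"ay": 0,"az": 0}
    - {"tx": 0,"ty": 0,"tz": 1.5,"ax": 0,"ay": 0,"az": 0}
    - {"tx": 0,"ty": 0,"tz": 0.4,"ax": 0,"ay": 0,"az": 0}
    - {"tx": -1,"ty": 0,"tz": 0,"ax": 0,"ay": 0,"az": 0}

```text
t: 12.6
eef_pos: [0.5313, 0.2273, 0.0341]
eef_rot: [-0.0, 0.706, 0.708, -0.0]
force: [0.5, 0.2, 1.1]
gripper_width: 0.0207
grasp_force: 0.4
```

Emit:
move_arm:
  series:
    - {"tx": -1.2,"ty": 0,"tz": 0,"ax": 0,"ay": 0,"az": 0}
    - {"tx": -1.2,"ty": 0,"tz": 0,"ax": 0,"ay": 0,"az": 0}
    - {"tx": -1.2,"ty": 0,"tz": 0,"ax": 0,"ay": 0,"az": 0}
    - {"tx": -1.2,"ty": 0,"tz": 0,"ax": 0,"ay": 0,"az": 0}
    - {"tx": -1.2,"ty": 0,"tz": 0,"ax": 0,"ay": 0,"az": 0}

```text
t: 13.22
eef_pos: [0.5318, 0.1662, 0.0349]
eef_rot: [-0.0, 0.706, 0.708, 0.0]
force: [0.4, 1.0, 0.5]
gripper_width: 0.0202
grasp_force: 0.3
```

Emit:
move_arm:
  series:
    - {"tx": -0.3,"ty": 0,"tz": 0,"ax": 0,"ay": 0,"az": 0}
    - {"tx": 0,"ty": 0,"tz": 0,"ax": 0,"ay": 0,"az": 0}
    - {"tx": 1.5,"ty": 0,"tz": 0,"ax": 0,"ay": 0,"az": 0}
    - {"tx": 2,"ty": 0,"tz": -2,"ax": 0,"ay": 0,"az": 0}
    - {"tx": 2,"ty": 0,"tz": -3.5,"ax": 0,"ay": 0,"az": 0}

```text
t: 13.85
eef_pos: [0.5296, 0.2207, 0.0887]
eef_rot: [-0.001, 0.706, 0.709, -0.002]
force: [0.7, 1.0, 0.4]
gripper_width: 0.0202
grasp_force: 0.0
```

```bash
python3 - <<'E'
from h import *
for o in find('top')+find('scene')+find('wrist'): print(*o)
E
python3 go.py -46 0 90 0 8
```

```text
top [366. 153.] 270 [190.9   0.4] [89 89 91]
top [394. 253.] 103 [ 40.9 -82.1] [118 114 111]
top [337. 273.] 109 [-11.7   0.3] [120 115 112]
scene [290. 221.] 327 [42.1 85.2] [20 30 71]
scene [251. 245.] 782 [-37.3  74.7] [107 120 119]
scene [387. 268.] 179 [100.6 -90.5] [104 108 108]
scene [291. 265.] 134 [-11.1   1.7] [92 93 90]
scene [293. 274.] 68 [-20.  -16.4] [157 163 158]
scene [353. 282.] 125 [ 42.2 -81.9] [107 108 104]
scene [353. 292.] 66 [ 30.3 -96.1] [203 209 203]
scene [312. 300.] 105 [-25.6 -73.5] [107 128 137]
now tray [-31.4  84.6  91.3] t 14.0 F [ 0.4  0.2 -1.3] w 0.0203
t [-0.97 -0.46  0.01] a [ 0.04 -0.   -9.31]
t [-0.88 -0.61  0.01] a [ 0.04 -0.   -9.31]
t [-0.77 -0.74  0.01] a [ 0.04 -0.   -9.31]
t [-0.64 -0.86  0.01] a [ 0.04 -0.   -9.31]
t [-0.5  -0.95  0.01] a [ 0.04 -0.   -9.31]
t [-0.33 -1.02  0.01] a [ 0.04 -0.   -9.31]
t [-0.17 -1.06  0.01] a [ 0.04 -0.   -9.31]
t [ 0.01 -1.07  0.02] a [ 0.04 -0.   -9.31]
```

Disc B is at (−12, 0), on the gate line. Swinging round behind it.

Emit:
move_arm:
  series:
    - {"tx": -0.97,"ty": -0.46,"tz": 0,"ax": 0,"ay": 0,"az": -9.3}
    - {"tx": -0.88,"ty": -0.61,"tz": 0,"ax": 0,"ay": 0,"az": -9.3}
    - {"tx": -0.77,"ty": -0.74,"tz": 0,"ax": 0,"ay": 0,"az": -9.3}
    - {"tx": -0.64,"ty": -0.86,"tz": 0,"ax": 0,"ay": 0,"az": -9.3}
    - {"tx": -0.5,"ty": -0.95,"tz": 0,"ax": 0,"ay": 0,"az": -9.3}

```text
t: 14.62
eef_pos: [0.5072, 0.1695, 0.0883]
eef_rot: [-0.001, 0.367, 0.93, -0.001]
force: [-0.2, 0.0, -0.4]
gripper_width: 0.0204
grasp_force: 0.0
```

Emit:
move_arm:
  series:
    - {"tx": -0.33,"ty": -1.02,"tz": 0,"ax": 0,"ay": 0,"az": -9.3}
    - {"tx": -0.17,"ty": -1.06,"tz": 0,"ax": 0,"ay": 0,"az": -9.3}
    - {"tx": 0,"ty": -1.07,"tz": 0,"ax": 0,"ay": 0,"az": -9.3}
    - {"tx": 0,"ty": 0,"tz": 1,"ax": 0,"ay": 0,"az": 0}
    - {"tx": 0,"ty": 0,"tz": 0,"ax": 0,"ay": 0,"az": 0}

```text
t: 15.25
eef_pos: [0.4936, 0.141, 0.0779]
eef_rot: [-0.001, 0.136, 0.991, -0.001]
force: [0.1, 0.2, -0.3]
gripper_width: 0.0202
grasp_force: 0.0
```

```bash
python3 go.py -48 0 33 0 3
python3 - <<'E'
from h import *
for o in find('wrist'): print(*o)
E
```

```text
now tray [-47.9  -4.7  77.9] t 15.25 F [ 0.1  0.2 -0.3] w 0.0202
t [0.   0.16 1.5 ] a [-0.04 -0.05 -0.18]
t [0.   0.16 1.5 ] a [-0.04 -0.05 -0.18]
t [0.   0.16 1.5 ] a [-0.04 -0.05 -0.18]
wrist [211. 300.] 699 [-27.3 -64.4] [39 63 79]
```

Down and push: from −48 to about −8, 1.2 cm per row.

Emit:
move_arm:
  series:
    - {"tx": 0,"ty": 0.5,"tz": 1.5,"ax": 0,"ay": 0,"az": -0.5}
    - {"tx": 0,"ty": 0,"tz": 1.7,"ax": 0,"ay": 0,"az": 0}
    - {"tx": 0,"ty": 0,"tz": 1,"ax": 0,"ay": 0,"az": 0}
    - {"tx": 0,"ty": 0,"tz": 0.2,"ax": 0,"ay": 0,"az": 0}
    - {"tx": -1,"ty": 0,"tz": 0,"ax": 0,"ay": 0,"az": 0}

```text
t: 15.92
eef_pos: [0.5056, 0.1433, 0.0352]
eef_rot: [-0.001, 0.13, 0.991, -0.0]
force: [0.1, 0.2, -0.5]
gripper_width: 0.0205
grasp_force: 0.0
```

Emit:
move_arm:
  series:
    - {"tx": -1.2,"ty": 0,"tz": 0,"ax": 0,"ay": 0,"az": 0}
    - {"tx": -1.2,"ty": 0,"tz": 0,"ax": 0,"ay": 0,"az": 0}
    - {"tx": -1.2,"ty": 0,"tz": 0,"ax": 0,"ay": 0,"az": 0}
    - {"tx": -1.2,"ty": 0,"tz": 0,"ax": 0,"ay": 0,"az": 0}
    - {"tx": -1.2,"ty": 0,"tz": 0,"ax": 0,"ay": 0,"az": 0}

```text
t: 16.55
eef_pos: [0.5645, 0.1277, 0.0356]
eef_rot: [-0.0, 0.13, 0.991, 0.0]
force: [-0.9, 1.9, 2.1]
gripper_width: 0.0203
grasp_force: 1.1
```

```bash
python3 go.py 88 0 33 0 6
```

```text
now tray [24.1  0.9 35.6] t 16.55 F [-0.9  1.9  2.1] w 0.0203
t [-1.07 -0.02  0.04] a [ 0.   -0.01  0.01]
t [-1.07 -0.02  0.04] a [ 0.   -0.01  0.01]
t [-1.07 -0.02  0.04] a [ 0.   -0.01  0.01]
t [-1.07 -0.02  0.04] a [ 0.   -0.01  0.01]
t [-1.07 -0.01  0.04] a [ 0.   -0.01  0.01]
t [-1.07 -0.01  0.04] a [ 0.   -0.01  0.01]
```

Emit:
move_arm:
  series:
    - {"tx": -1.1,"ty": -0.02,"tz": 0.1,"ax": 0,"ay": 0,"az": 0}
    - {"tx": -1.1,"ty": -0.02,"tz": 0.1,"ax": 0,"ay": 0,"az": 0}
    - {"tx": -1.1,"ty": -0.02,"tz": 0,"ax": 0,"ay": 0,"az": 0}
    - {"tx": -1.1,"ty": -0.02,"tz": 0,"ax": 0,"ay": 0,"az": 0}
    - {"tx": -1.1,"ty": 0,"tz": 0,"ax": 0,"ay": 0,"az": 0}

```text
t: 17.18
eef_pos: [0.6165, 0.1131, 0.0344]
eef_rot: [-0.001, 0.13, 0.991, 0.0]
force: [-4.2, 0.8, 8.4]
gripper_width: 0.0207
grasp_force: 5.6
```

Emit:
move_arm:
  series:
    - {"tx": -0.9,"ty": 0,"tz": 0,"ax": 0,"ay": 0,"az": 0}
    - {"tx": 0,"ty": 0,"tz": 0,"ax": 0,"ay": 0,"az": 0}
    - {"tx": 1.5,"ty": 0,"tz": 0,"ax": 0,"ay": 0,"az": 0}
    - {"tx": 2,"ty": 0,"tz": -2,"ax": 0,"ay": 0,"az": 0}
    - {"tx": 2,"ty": 0,"tz": -3.5,"ax": 0,"ay": 0,"az": 0}

```text
t: 17.8
eef_pos: [0.5695, 0.1247, 0.087]
eef_rot: [-0.002, 0.13, 0.991, -0.001]
force: [0.4, 0.6, 2.0]
gripper_width: 0.0203
grasp_force: 0.0
```

```bash
python3 - <<'E'
from h import *
for o in find('top')+find('scene'): print(*o)
im=bot.camera('top')[:,:,::-1]
g=cv2.cvtColor(im,6)[140:226:3,324:404:4]; print('\n'.join(''.join('%4d'%v for v in r) for r in g))
E
python3 go.py 26 -116 90 67 12
```

```text
top [366. 153.] 238 [190.9   0.3] [100 100 102]
top [325. 209.] 61 [84.6 43.6] [127 113  92]
scene [315. 261.] 978 [ 21.9 -13.8] [121 133 133]
scene [352. 284.] 248 [ 37.8 -83. ] [101 103 101]
scene [311. 285.] 109 [-10.5 -49.2] [101 127 142]
scene [312. 299.] 125 [-25. -71.] [ 99 122 133]
  34  34  35  35  57  79  44  35  35  35  37  36  36  35  35  35  35  34  35  35
  35  35  36  35 157 233 215 168  96  49  35  34  36  34  34  34  34  34  35  36
  35  36  36  36 212 122 155 214 233 226 177 106  54  37  35  36  35  36  35  35
  35  35  35  37 232 101 101 101 110 145 203 231 231 190 119  64  40  35  35  35
  35  36  35  42 235 177 178 126 105 102 103 107 134 187 228 233 201 129  36  36
  35  36  35  74 222 240 244 242 230 194 135 108 104 104 106 123 177 235  37  35
  36  35  35 128 186 243 244 244 244 244 243 235 200 143 111 104 107 223  36  34
  36  35  35 181 174 243 244 244 244 244 244 244 244 243 238 212 139 197  35  35
  35  35  36 229 198 244 244 244 244 244 244 244 244 244 244 244 194 144  36  36
  35  35  38 236 224 244 244 244 244 244 244 244 244 244 244 243 214  82  35  35
[... 1429 characters left out ...]
5 138 141 134 138 143 143 144
 132 144 141 139 136 136 131 129 130 129 132 135 134 139 141 138 139 147 147 148
now tray [32.3  1.2 89.9] t 17.95 F [ 0.1  0.6 -0.5] w 0.0206
t [ 0.06 -0.98 -0.  ] a [ 0.    0.02 -5.57]
t [ 0.15 -0.97 -0.  ] a [ 0.    0.02 -5.57]
t [ 0.24 -0.95 -0.  ] a [ 0.    0.02 -5.57]
t [ 0.33 -0.92 -0.  ] a [ 0.    0.02 -5.57]
t [ 0.42 -0.88 -0.  ] a [ 0.    0.02 -5.57]
t [ 0.51 -0.84 -0.  ] a [ 0.    0.02 -5.57]
t [ 0.58 -0.78 -0.  ] a [ 0.    0.02 -5.57]
t [ 0.66 -0.72 -0.  ] a [ 0.    0.02 -5.57]
t [ 0.72 -0.66 -0.  ] a [ 0.    0.02 -5.57]
t [ 0.78 -0.58 -0.  ] a [ 0.    0.02 -5.57]
t [ 0.84 -0.5  -0.  ] a [ 0.    0.02 -5.57]
t [ 0.88 -0.42 -0.  ] a [ 0.    0.02 -5.57]
```

Gate is hidden by the gripper. I'll move on toward disc A at height, then check.

Emit:
move_arm:
  series:
    - {"tx": 0.1,"ty": -1.55,"tz": 0,"ax": 0,"ay": 0,"az": -8.4}
    - {"tx": 0.3,"ty": -1.5,"tz": 0,"ax": 0,"ay": 0,"az": -8.4}
    - {"tx": 0.5,"ty": -1.45,"tz": 0,"ax": 0,"ay": 0,"az": -8.4}
    - {"tx": 0.75,"ty": -1.4,"tz": 0,"ax": 0,"ay": 0,"az": -8.4}
    - {"tx": 0.95,"ty": -1.25,"tz": 0,"ax": 0,"ay": 0,"az": -8.4}

```text
t: 18.58
eef_pos: [0.5474, 0.0499, 0.0871]
eef_rot: [-0.001, -0.236, 0.972, -0.0]
force: [-0.5, -0.7, -0.3]
gripper_width: 0.0208
grasp_force: 0.0
```

Emit:
move_arm:
  series:
    - {"tx": 1.1,"ty": -1.1,"tz": 0,"ax": 0,"ay": 0,"az": -8.4}
    - {"tx": 1.25,"ty": -0.9,"tz": 0,"ax": 0,"ay": 0,"az": -8.4}
    - {"tx": 1.35,"ty": -0.65,"tz": 0,"ax": 0,"ay": 0,"az": -8.2}
    - {"tx": 0,"ty": 0,"tz": 0,"ax": 0,"ay": 0,"az": 0}

```text
t: 19.08
eef_pos: [0.5321, 0.0055, 0.0873]
eef_rot: [-0.001, -0.436, 0.9, 0.0]
force: [0.6, -0.2, 0.2]
gripper_width: 0.0202
grasp_force: 0.0
```

```bash
python3 go.py 26 -116 33 67 4
python3 - <<'E'
from h import *
for o in find('top'): print(*o)
im=bot.camera('top')[:,:,::-1];cv2.imwrite('pics/t12.png',im)
g=cv2.cvtColor(im,6)[155:235:3,324:404:4]; print('\n'.join(''.join('%4d'%v for v in r) for r in g))
E
```

```text
now tray [  24.6 -125.6   87.3] t 19.07 F [ 0.6 -0.2  0.2] w 0.0202
t [-0.24  0.06  1.36] a [ 0.02 -0.03 -0.05]
t [-0.24  0.06  1.36] a [ 0.02 -0.03 -0.05]
t [-0.23  0.06  1.36] a [ 0.02 -0.03 -0.05]
t [-0.23  0.06  1.36] a [ 0.02 -0.03 -0.05]
top [366. 153.] 270 [190.9   0.6] [89 90 91]
top [394. 254.] 111 [ 40.4 -82.2] [117 112 110]
  29  30  31  64 198 224 232 228 210 169 117  93  90  90  92 107 154 216  33  29
  32  30  31 111 161 230 232 233 232 232 230 217 174 124  97  91  93 199  30  30
  31  30  30 158 150 232 232 233 232 233 232 232 232 231 221 185 121 171  30  30
  30  30  30 209 172 232 232 232 232 232 232 233 232 232 232 232 169 126  31  29
  29  31  34 218 201 233 232 233 232 232 232 233 232 232 232 231 187  71  30  30
  30  31  50 198 216 232 233 232 232 233 233 232 232 232 232 230 214  45  30  32
  31  30  78 174 226 233 233 232 233 232 232 232 233 233 232 219 219  33  30  31
  31  30 137 158 232 233 232 233 233 232 233 233 232 232 232 196 202  29  31  31
  29  31 183 174 232 233 232 232 230 232 230 233 233 232 232 165 155  31  31  30
  31  32 214 198 233 232 233 230 2
[... 723 characters left out ...]
 233 233 233 233 199 214 226 220 167 102  54  33  30
 233 233 233 233 233 233 233 233 233 233 233 232 227 214 195 214 220 219 174 112
 233 233 233 233 233 233 233 233 233 233 233 233 233 233 232 230 218 201 205 224
 233 233 233 233 233 233 233 233 233 233 233 233 233 233 233 233 233 232 230 219
 233 233 233 233 233 233 233 233 233 233 233 233 233 233 233 233 233 233 233 233
 233 233 233 233 233 233 233 233 233 233 233 233 233 233 233 233 233 233 232 233
 233 233 233 233 233 233 233 233 233 233 233 233 233 233 233 233 233 233 232 233
 233 233 233 233 233 233 233 233 233 233 233 233 233 233 233 233 233 233 233 233
 233 233 233 233 233 233 233 233 233 233 233 233 233 233 233 233 233 233 233 233
```

The slot values show a strip at about (350–366, 197–205), so disc B may be leaning just behind the gate. I'll use the last picture on it.

Run:
```python
from h import *
s=bot.camera('scene')[:,:,::-1][185:275,325:425]; t=cv2.imread('pics/t12.png')[145:235,310:410]
cv2.imwrite('pics/last.png',np.hstack([cv2.resize(v,(400,360),interpolation=2) for v in(s,t)]))
x=np.load('tray.npy')
for uv in((350,197),(366,205),(358,201)): print([loc([ray('top',uv,z)])[0].round(1).tolist() for z in(.02,.04,.05)])
```

```text
[[118.7, 8.8], [115.4, 8.7], [113.7, 8.6]]
[[111.7, -20.6], [108.6, -20.1], [107.0, -19.8]]
[[115.2, -5.9], [112.0, -5.7], [110.4, -5.6]]
```

View pics/last.png

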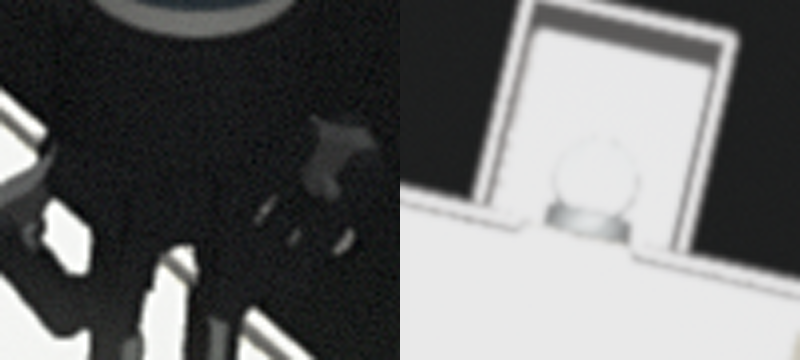

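The picture (right half) shows disc C lying in the slot and disc B standing on edge just behind the gate, below deck level. Both are in the slot. Now disc A.

Emit:
move_arm:
  series:
    - {"tx": -0.95,"ty": 0.25,"tz": 1.5,"ax": 0,"ay": 0,"az": 0}
    - {"tx": 0,"ty": 0,"tz": 2,"ax": 0,"ay": 0,"az": 0}
    - {"tx": 0,"ty": 0,"tz": 1.5,"ax": 0,"ay": 0,"az": 0}
    - {"tx": 0,"ty": 0,"tz": 0.3,"ax": 0,"ay": 0,"az": 0}
    - {"tx": 0,"ty": 0,"tz": 0,"ax": 0,"ay": 0,"az": 0}

```text
t: 19.85
eef_pos: [0.5372, 0.0165, 0.0353]
eef_rot: [-0.0, -0.438, 0.899, 0.0]
force: [-0.1, -1.2, -0.3]
gripper_width: 0.0203
grasp_force: 0.0
```

```bash
python3 go.py 64 -28 33 67 8
```

```text
now tray [  26.6 -113.6   35.3] t 19.85 F [-0.1 -1.2 -0.3] w 0.0203
t [-1.17 -0.01  0.03] a [ 0.   -0.    0.01]
t [-1.17 -0.01  0.03] a [ 0.   -0.    0.01]
t [-1.17 -0.01  0.03] a [ 0.   -0.    0.01]
t [-1.17 -0.01  0.03] a [ 0.   -0.    0.01]
t [-1.17 -0.01  0.03] a [ 0.   -0.    0.01]
t [-1.17 -0.01  0.03] a [ 0.   -0.    0.01]
t [-1.17 -0.01  0.03] a [ 0.   -0.    0.01]
t [-1.17 -0.01  0.03] a [ 0.   -0.    0.01]
```

Emit:
move_arm:
  series:
    - {"tx": -1.2,"ty": 0,"tz": 0.1,"ax": 0,"ay": 0,"az": 0}
    - {"tx": -1.2,"ty": 0,"tz": 0.1,"ax": 0,"ay": 0,"az": 0}
    - {"tx": -1.2,"ty": 0,"tz": 0,"ax": 0,"ay": 0,"az": 0}
    - {"tx": -1.2,"ty": 0,"tz": 0,"ax": 0,"ay": 0,"az": 0}
    - {"tx": -1.2,"ty": 0,"tz": 0,"ax": 0,"ay": 0,"az": 0}

```text
t: 20.48
eef_pos: [0.5747, 0.0643, 0.0337]
eef_rot: [-0.0, -0.439, 0.899, -0.0]
force: [-1.1, -1.4, 2.3]
gripper_width: 0.0202
grasp_force: 1.1
```

Emit:
move_arm:
  series:
    - {"tx": -1.2,"ty": 0,"tz": 0,"ax": 0,"ay": 0,"az": 0}
    - {"tx": -1.2,"ty": 0,"tz": 0,"ax": 0,"ay": 0,"az": 0}
    - {"tx": -1,"ty": 0,"tz": 0,"ax": 0,"ay": 0,"az": 0}
    - {"tx": 0,"ty": 0,"tz": 0,"ax": 0,"ay": 0,"az": 0}

```text
t: 20.98
eef_pos: [0.5959, 0.0923, 0.0336]
eef_rot: [0.001, -0.439, 0.898, 0.0]
force: [0.6, 0.5, 0.8]
gripper_width: 0.0204
grasp_force: 0.0
```

Emit:
move_arm:
  series:
    - {"tx": 1.5,"ty": 0,"tz": 0,"ax": 0,"ay": 0,"az": 0}
    - {"tx": 2,"ty": 0,"tz": -2,"ax": 0,"ay": 0,"az": 0}
    - {"tx": 2,"ty": 0,"tz": -3.5,"ax": 0,"ay": 0,"az": 0}
    - {"tx": 0,"ty": 0,"tz": 0,"ax": 0,"ay": 0,"az": 0}

```text
t: 21.48
eef_pos: [0.5618, 0.0439, 0.091]
eef_rot: [0.002, -0.436, 0.9, -0.001]
force: [0.6, 0.5, -0.0]
gripper_width: 0.0206
grasp_force: 0.0
```

```bash
python3 - <<'E'
from h import *
for o in find('top')+find('scene')+find('wrist'): print(*o)
E
python3 go.py 38 -2 90 0 8
```

```text
top [366. 153.] 271 [190.9   0.5] [88 89 90]
top [351. 223.] 103 [72.6 -3.4] [118 114 111]
scene [292. 223.] 209 [43.1 80.4] [28 35 77]
scene [352. 289.] 1241 [ 32.6 -91.3] [121 132 132]
scene [314. 299.] 95 [-23.5 -73.5] [102 124 135]
wrist [424. 228.] 473 [-20.3 -73.4] [37 63 76]
wrist [442. 245.] 706 [-27.2 -59.2] [35 63 78]
wrist [457. 259.] 83 [-33.8 -47.2] [33 53 69]
wrist [317. 358.] 372 [ 66.6 -19.5] [94 94 92]
wrist [317. 379.] 694 [73.2 -3.6] [91 89 83]
now tray [ 41.  -78.1  87.9] t 21.62 F [-1.2 -0.  -0.7] w 0.0198
t [-0.86  0.4  -0.03] a [ 0.01 -0.01  8.38]
t [-0.79  0.53 -0.03] a [ 0.01 -0.01  8.38]
t [-0.71  0.64 -0.03] a [ 0.01 -0.01  8.38]
t [-0.61  0.73 -0.03] a [ 0.01 -0.01  8.38]
t [-0.49  0.81 -0.03] a [ 0.01 -0.01  8.38]
t [-0.37  0.88 -0.03] a [ 0.01 -0.01  8.38]
t [-0.24  0.92 -0.03] a [ 0.01 -0.01  8.38]
t [-0.1   0.95 -0.03] a [ 0.01 -0.01  8.38]
```

Disc A is at (73, −3.5). Swinging behind it.

Emit:
move_arm:
  series:
    - {"tx": -0.86,"ty": 0.4,"tz": 0,"ax": 0,"ay": 0,"az": 8.4}
    - {"tx": -0.79,"ty": 0.53,"tz": 0,"ax": 0,"ay": 0,"az": 8.4}
    - {"tx": -0.71,"ty": 0.64,"tz": 0,"ax": 0,"ay": 0,"az": 8.4}
    - {"tx": -0.61,"ty": 0.73,"tz": 0,"ax": 0,"ay": 0,"az": 8.4}
    - {"tx": -0.49,"ty": 0.81,"tz": 0,"ax": 0,"ay": 0,"az": 8.4}

```text
t: 22.25
eef_pos: [0.5706, 0.0944, 0.0868]
eef_rot: [-0.001, -0.086, 0.996, -0.0]
force: [-0.5, -0.6, -0.0]
gripper_width: 0.0202
grasp_force: 0.0
```

Emit:
move_arm:
  series:
    - {"tx": -0.37,"ty": 0.88,"tz": 0,"ax": 0,"ay": 0,"az": 8.4}
    - {"tx": -0.24,"ty": 0.92,"tz": 0,"ax": 0,"ay": 0,"az": 8.4}
    - {"tx": -0.1,"ty": 0.95,"tz": 0,"ax": 0,"ay": 0,"az": 8.4}
    - {"tx": 0,"ty": 0,"tz": 1,"ax": 0,"ay": 0,"az": 0}
    - {"tx": 0,"ty": 0,"tz": 0,"ax": 0,"ay": 0,"az": 0}

```text
t: 22.88
eef_pos: [0.5762, 0.121, 0.0763]
eef_rot: [-0.002, 0.131, 0.991, -0.001]
force: [0.7, -0.4, -0.2]
gripper_width: 0.0203
grasp_force: 0.0
```

```bash
python3 go.py 37 -3.5 33 0 1
```

```text
now tray [37.1 -2.6 76.3] t 22.88 F [ 0.7 -0.4 -0.2] w 0.0203
t [-0.   -0.07  4.33] a [-0.16 -0.2   0.03]
```

Emit:
move_arm:
  series:
    - {"tx": 0,"ty": -0.08,"tz": 2,"ax": 0,"ay": 0,"az": 0}
    - {"tx": 0,"ty": 0,"tz": 1.7,"ax": 0,"ay": 0,"az": 0}
    - {"tx": 0,"ty": 0,"tz": 0.5,"ax": 0,"ay": 0,"az": 0}
    - {"tx": 0,"ty": 0,"tz": 0.1,"ax": 0,"ay": 0,"az": 0}
    - {"tx": -1,"ty": 0,"tz": 0,"ax": 0,"ay": 0,"az": 0}

```text
t: 23.5
eef_pos: [0.5876, 0.1184, 0.0357]
eef_rot: [-0.0, 0.132, 0.991, 0.0]
force: [0.3, 0.4, 1.3]
gripper_width: 0.0209
grasp_force: 0.1
```

Emit:
move_arm:
  series:
    - {"tx": -1,"ty": 0.08,"tz": 0,"ax": 0,"ay": 0,"az": 0}
    - {"tx": -1,"ty": 0.08,"tz": 0,"ax": 0,"ay": 0,"az": 0}
    - {"tx": -1,"ty": 0.08,"tz": 0,"ax": 0,"ay": 0,"az": 0}
    - {"tx": -0.9,"ty": 0.05,"tz": 0,"ax": 0,"ay": 0,"az": 0}
    - {"tx": 0,"ty": 0,"tz": 0,"ax": 0,"ay": 0,"az": 0}

```text
t: 24.12
eef_pos: [0.6272, 0.1103, 0.0359]
eef_rot: [0.001, 0.132, 0.991, 0.0]
force: [-0.1, 0.3, 0.4]
gripper_width: 0.0203
grasp_force: 0.3
```

```bash
python3 go.py 60 0 33 0 1;python3 - <<'E'
from h import *
for o in find('top')+find('scene')+find('wrist'): print(*o)
E
```

```text
now tray [89.2  0.3 35.9] t 24.12 F [-0.1  0.3  0.4] w 0.0203
t [ 2.92 -0.04  0.28] a [ 0.02  0.09 -0.15]
scene [292. 223.] 208 [42.9 80.3] [28 37 76]
scene [312. 298.] 121 [-25.  -70.8] [101 122 133]
wrist [90.  9.] 189 [-41.2 -97.2] [24 44 54]
wrist [120.  24.] 2041 [-30.7 -80.9] [30 53 60]
wrist [160.  40.] 1759 [-20.4 -61.9] [24 46 55]
wrist [502. 195.] 2061 [42.2 76.7] [15 17 42]
wrist [473. 210.] 92 [49.  63.6] [126 140 138]
```

Emit:
move_arm:
  series:
    - {"tx": 2,"ty": 0,"tz": 0,"ax": 0,"ay": 0,"az": 0}
    - {"tx": 4,"ty": 1,"tz": -3,"ax": 0,"ay": 0,"az": 0}
    - {"tx": 5,"ty": 3,"tz": -2.5,"ax": 0,"ay": 0,"az": 0}
    - {"tx": 3,"ty": 5,"tz": 0,"ax": 0,"ay": 0,"az": 0}
    - {"tx": 0,"ty": 0,"tz": 0,"ax": 0,"ay": 0,"az": 0}

```text
t: 24.9
eef_pos: [0.5121, 0.2415, 0.0905]
eef_rot: [-0.001, 0.126, 0.992, 0.002]
force: [0.2, 0.4, 0.2]
gripper_width: 0.0202
grasp_force: 0.0
```

```bash
python3 go.py 60 0 33 0 1;python3 - <<'E'
from h import *
for o in find('top'): print(*o)
im=bot.camera('top')[:,:,::-1];cv2.imwrite('pics/t15.png',im)
g=cv2.cvtColor(im,6)[155:235:3,324:404:4]; print('\n'.join(''.join('%4d'%v for v in r) for r in g))
E
```

```text
now tray [-56.1  97.1  90.5] t 24.9 F [0.2 0.4 0.2] w 0.0202
t [-11.53  -9.85   5.69] a [ 0.24 -0.1   0.56]
top [366. 153.] 271 [190.9   0.5] [88 89 90]
top [357. 197.] 94 [116.8  -1.7] [78 75 73]
  31  30  30  64 198 224 232 228 211 169 117  93  90  91  92 107 154 217  32  30
  31  30  31 111 161 230 232 232 233 232 230 217 174 124  97  90  93 199  30  31
  30  30  31 158 151 232 232 232 233 232 232 232 232 231 221 184 120 172  29  30
  31  30  31 209 172 232 233 232 232 232 232 232 232 232 232 232 169 126  30  30
  31  30  33 219 201 233 233 232 232 232 232 232 232 232 233 232 187  71  30  31
  31  31  50 199 216 233 233 233 232 232 232 232 232 233 232 230 214  46  31  31
  31  31  78 175 226 232 233 233 233 233 232 232 233 232 232 219 219  33  30  31
  30  31 137 158 232 232 233 232 227 230 229 232 232 232 233 196 202  30  30  30
  31  31 182 174 232 232 233 230 232 232 230 231 233 233 232 164 154  30  30  30
  29  32 214 198 233 233 232 232 232 233 232 231 232 233 232 168 106  31  30  32
  32  38 216 216 233 233 226 233 233 233 233 231 232 233 231 199  62  30  30  30
  31  64 196
[... 583 characters left out ...]
 232 223 223 232 199 214 226 220 167 102  53  33  30
 233 233 233 233 233 233 233 233 233 233 233 232 228 214 195 214 220 219 174 111
 233 233 233 233 233 233 233 233 233 233 233 233 233 233 232 230 219 200 205 224
 233 233 233 233 233 233 233 233 233 233 233 233 233 233 232 233 233 232 230 219
 233 233 233 233 233 233 233 233 233 233 233 233 233 233 233 233 233 233 233 233
 233 233 233 233 233 233 233 233 233 233 233 233 233 233 233 233 233 233 233 233
 233 233 233 233 233 233 233 233 233 233 233 233 233 233 233 233 233 233 233 232
 233 233 233 233 233 233 233 233 233 233 233 233 233 233 233 233 233 233 233 233
 233 233 233 233 233 233 233 233 233 233 233 233 233 233 233 233 233 233 232 233
```

Disc A has gone through but is tilted over disc B at the gate, with its rear edge near the rim (centre ~(357,197), tray x ≈ 117). I'll nudge it in with shut fingers, which at 29 mm pass the gate.

Emit:
move_arm:
  hand: 0
  series:
    - {"tx": -3,"ty": -2.5,"tz": 0,"ax": 0,"ay": 0,"az": 0.5}
    - {"tx": -3,"ty": -2.5,"tz": 0,"ax": 0,"ay": 0,"az": 0}
    - {"tx": -3,"ty": -2.5,"tz": 0,"ax": 0,"ay": 0,"az": 0}
    - {"tx": -2.5,"ty": -2.3,"tz": 1,"ax": 0,"ay": 0,"az": 0}
    - {"tx": 0,"ty": 0,"tz": 1,"ax": 0,"ay": 0,"az": 0}

```text
t: 25.62
eef_pos: [0.6014, 0.1005, 0.0703]
eef_rot: [0.001, 0.142, 0.99, -0.002]
force: [0.1, -1.1, -0.4]
gripper_width: -0.0004
grasp_force: 0.0
```

```bash
python3 go.py 60 0 37 0 1
```

```text
now tray [ 66.8 -15.8  70.3] t 25.62 F [ 0.1 -1.1 -0.4] w -0.0004
t [0.72 1.58 3.32] a [-0.19  0.17 -1.21]
```

Emit:
move_arm:
  series:
    - {"tx": 0.7,"ty": 1.6,"tz": 0,"ax": 0,"ay": 0,"az": -1.2}
    - {"tx": 0,"ty": 0,"tz": 1.7,"ax": 0,"ay": 0,"az": 0}
    - {"tx": 0,"ty": 0,"tz": 1.3,"ax": 0,"ay": 0,"az": 0}
    - {"tx": 0,"ty": 0,"tz": 0.2,"ax": 0,"ay": 0,"az": 0}
    - {"tx": 0,"ty": 0,"tz": 0,"ax": 0,"ay": 0,"az": 0}

```text
t: 26.25
eef_pos: [0.5969, 0.1252, 0.0379]
eef_rot: [-0.0, 0.126, 0.992, -0.0]
force: [1.2, -0.2, -0.1]
gripper_width: -0.0
grasp_force: 0.0
```

```bash
python3 go.py 110 0 36 0 5
```

```text
now tray [56.   6.9 37.9] t 26.25 F [ 1.2 -0.2 -0.1] w -0.0
t [-1.08 -0.15  0.04] a [-0.01 -0.    0.11]
t [-1.08 -0.15  0.04] a [-0.01 -0.    0.11]
t [-1.08 -0.14  0.04] a [-0.01 -0.    0.11]
t [-1.08 -0.14  0.04] a [-0.01 -0.    0.11]
t [-1.08 -0.14  0.04] a [-0.01 -0.    0.11]
```

Emit:
move_arm:
  series:
    - {"tx": -1,"ty": -0.4,"tz": 0.1,"ax": 0,"ay": 0,"az": 0.5}
    - {"tx": -1,"ty": -0.3,"tz": 0.1,"ax": 0,"ay": 0,"az": 0}
    - {"tx": -0.7,"ty": 0,"tz": 0,"ax": 0,"ay": 0,"az": 0}
    - {"tx": 0,"ty": 0,"tz": 0,"ax": 0,"ay": 0,"az": 0}

```text
t: 26.75
eef_pos: [0.6225, 0.1112, 0.0365]
eef_rot: [0.001, 0.131, 0.991, -0.0]
force: [0.2, 0.2, 0.1]
gripper_width: 0.0002
grasp_force: 0.0
```

```bash
python3 go.py 113 0 36 0 5
```

```text
now tray [84.4 -0.  36.5] t 26.75 F [0.2 0.2 0.1] w 0.0002
t [-0.57  0.    0.01] a [0.   0.01 0.  ]
t [-0.57  0.    0.01] a [0.   0.01 0.  ]
t [-0.57  0.    0.01] a [0.   0.01 0.  ]
t [-0.57  0.    0.01] a [0.   0.01 0.  ]
t [-0.57  0.    0.01] a [0.   0.01 0.  ]
```

Emit:
move_arm:
  series:
    - {"tx": -0.6,"ty": 0,"tz": 0,"ax": 0,"ay": 0,"az": 0}
    - {"tx": -0.6,"ty": 0,"tz": 0,"ax": 0,"ay": 0,"az": 0}
    - {"tx": -0.5,"ty": 0,"tz": 0,"ax": 0,"ay": 0,"az": 0}

```text
t: 27.12
eef_pos: [0.6379, 0.1077, 0.0362]
eef_rot: [-0.0, 0.13, 0.991, 0.0]
force: [-1.0, -0.3, 1.0]
gripper_width: -0.0003
grasp_force: 0.7
```

Emit:
move_arm:
  series:
    - {"tx": -0.6,"ty": 0,"tz": 0,"ax": 0,"ay": 0,"az": 0}
    - {"tx": -0.6,"ty": 0,"tz": 0,"ax": 0,"ay": 0,"az": 0}
    - {"tx": 0,"ty": 0,"tz": 0,"ax": 0,"ay": 0,"az": 0}

```text
t: 27.5
eef_pos: [0.6503, 0.1039, 0.0363]
eef_rot: [0.001, 0.131, 0.991, -0.0]
force: [-0.7, 0.2, 0.1]
gripper_width: -0.0003
grasp_force: 0.1
```

Emit:
move_arm:
  series:
    - {"tx": 2.5,"ty": 0,"tz": 0,"ax": 0,"ay": 0,"az": 0}
    - {"tx": 3,"ty": 0,"tz": 0,"ax": 0,"ay": 0,"az": 0}
    - {"tx": 4,"ty": 2,"tz": -4,"ax": 0,"ay": 0,"az": 0}
    - {"tx": 3,"ty": 5,"tz": -2,"ax": 0,"ay": 0,"az": 0}
    - {"tx": 0,"ty": 3,"tz": 0,"ax": 0,"ay": 0,"az": 0}

```text
t: 28.12
eef_pos: [0.5538, 0.2385, 0.0983]
eef_rot: [0.001, 0.128, 0.992, 0.002]
force: [0.7, 0.5, -0.3]
gripper_width: -0.0002
grasp_force: 0.0
```

Run:
```python
from h import *
for o in find('top')+find('scene'): print(*o)
im=bot.camera('top')[:,:,::-1];cv2.imwrite('pics/t17.png',im)
g=cv2.cvtColor(im,6)[155:235:3,324:404:4]; print('\n'.join(''.join('%4d'%v for v in r) for r in g))
```

```text
top [366. 153.] 270 [190.9   0.6] [88 89 90]
top [358. 191.] 97 [126.1  -1.9] [114 110 107]
top [295. 228.] 264 [42.5 83.9] [ 44  58 133]
scene [290. 219.] 428 [46.6 89.8] [32 39 82]
scene [364. 235.] 93 [118.8 -14.4] [88 88 85]
scene [387. 268.] 181 [100.6 -90.2] [105 108 108]
scene [312. 300.] 111 [-25.7 -73.3] [104 125 133]
  31  29  30  64 198 224 232 228 210 169 117  93  90  90  92 107 154 217  33  30
  31  30  30 112 161 230 232 232 232 232 230 217 174 124  97  91  93 199  31  29
  30  30  30 158 151 232 232 232 232 232 232 232 232 231 221 185 121 171  30  30
  31  30  30 209 171 232 232 232 232 233 232 232 232 233 232 232 169 126  30  30
  31  31  33 218 201 232 232 232 232 233 232 232 232 232 232 232 187  71  30  29
  31  31  50 198 216 232 233 232 232 232 233 232 232 232 233 230 214  46  30  31
  31  31  78 175 226 232 233 233 232 233 232 233 232 232 232 219 219  32  30  31
  30  31 137 158 232 233 233 232 230 230 231 232 232 232 232 196 202  30  30  31
  30  31 182 174 233 232 233 228 232 232 230 230 233 233 232 164 154  31  30  30
  32  31 214 198 233 232 232 227 228 228 2
[... 715 characters left out ...]
 233 233 233 233 199 214 227 220 167 102  54  33  31
 233 233 233 233 233 233 233 233 233 233 233 232 228 214 195 214 220 219 174 111
 233 233 233 233 233 233 233 233 233 233 233 233 233 233 232 230 219 200 205 224
 233 233 233 233 233 233 233 233 233 233 232 233 233 233 233 233 233 232 230 219
 233 233 233 233 233 233 233 233 233 233 233 233 233 233 233 233 233 233 232 233
 233 233 233 233 233 233 233 233 233 233 233 233 233 233 233 233 232 233 233 233
 233 233 233 233 233 233 233 233 233 233 233 233 233 233 233 233 233 233 232 233
 233 233 233 233 233 233 233 233 233 233 233 233 233 233 233 233 233 233 233 233
 233 233 233 233 233 233 233 233 233 233 233 233 233 233 233 233 233 233 233 233
```

Disc A now lies flat. Triangulating top and scene views puts its top at z ≈ 34 mm, so it's the top of a flat stack of three in the slot. I'll check the plug and fitting once more, then hand in.

Run:
```python
from h import *
for n,f0 in(('top','top0'),('scene','scene0')):
  for im in(cv2.imread(f'pics/{f0}.png'),bot.camera(n)[:,:,::-1]):
    H=cv2.cvtColor(im,cv2.COLOR_BGR2HSV)
    print(n,[(c.round(1),a) for mk in((H[...,1]>120)&(H[...,0]<12),(H[...,1]>80)&(H[...,0]>12)&(H[...,0]<35)) for c,a in blobs(mk,40) if 200<c[0]<420 and 180<c[1]<340])
print(bot.close_job())
```

```text
top [(array([294.8, 227.1]), np.int32(246)), (array([376.7, 290.5]), np.int32(95))]
top [(array([294.8, 227.6]), np.int32(232)), (array([376.7, 290.4]), np.int32(95))]
scene [(array([290.8, 216.6]), np.int32(317))]
scene [(array([290.9, 216.9]), np.int32(305))]
the job is handed in; nothing more can be done
None
```

All three discs went through the gate one at a time and lie stacked flat in the slot; the hose fitting and rubber plug stand where they were, and I handed the job in at about 28 s of the 72 s allowed.

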